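# Hang the spare handwheel in the throat of a twin J-hook

### The arm

A 6-joint arm with a two-finger parallel gripper is mounted at the origin on the work surface. World frame = base frame: x ahead of the robot, y to its left, z up, the work surface at z = 0. Lengths are in m, angles in degrees, forces in N, time in s.
With the tool pointing down it reaches from about 0.4 to 0.825 m from the base axis. Payload 7 kg.
Tool frame: the origin (TCP) lies midway between the tips of the shut fingers; the grasp point (between the pads) lies 19 mm behind it; x points along the fingers, z is the direction in which the jaws open and shut, and the axes are right-handed (so a half turn about x gives the same grasp; the last joint's range is limited). The gripper opens to 88 mm and grips with 3 to 60 N. Pads are 19 mm wide; open, the fingers measure 130 mm over their backs; the gripper's body (78 mm by 193 mm) begins 47 mm behind the grasp point.
Start: joints at [-48.581, 20.546, 0.682, 0, -70.136, -16.507], TCP at [0.284, -0.612, 0.227] pointing down, gripper open.
Joint ranges: [-176.03, 176.03], [-82.01, 121.73], [-58.28, 71.71], [-173.87, 95.51], [-174.79, -0.11], [-173.66, 173.66]. Speed limits (degrees/s): [136.94, 136.94, 172.46, 180, 180, 180].

### API

Orientations are given as [roll, pitch, yaw] about the fixed x, y, z axes, in that order (R = Rz(yaw) Ry(pitch) Rx(roll)).
In Python, from plant import get_state, capture, close_job gives the robot as it stands.
- The arm moves only by the tool play_rows, never from a script. Its argument "series" is one flat list of numbers, 4 for each row, row after row: the shift along the tool's x, y, z in m, then the turn about the tool's x in rad. In form: [tx, ty, tz, spin, tx, ty, tz, spin, ...]. A call has exactly 5 rows; each row shifts and turns the commanded pose from where the row before left it, along the tool's axes as they then stand; what a row does not reach is not made up. A row lasts 1/12 s, in which the tool goes at most 41.7 mm and 7.16 degrees, less where a joint would pass 70% of its speed; a pose out of reach is approached as far as the arm can. A call is refused whole if a number of a shift passes 0.0417 or a number of a turn 0.125, either way. A call with a gripper value outside its range is refused whole. "jaw" is the opening in per cent of the stroke, from 0 (shut) to 100 (fully open), set as the call begins (left out, the last holds). The fingers move at their own pace and stop on an object; "squeeze" is the grip in N (left out, the last holds). Time passes only in rows, so rows that do not move let the fingers close, or fill a call up. It gives the time, the measured TCP pose, the force and the opening at its end, in the units of the state.
- get_state(): the state, without advancing time (a new reading comes with each control period).
- capture(name): name is "scene" or "top" or "wrist"; returns a dict with "img" (384x512x3 uint8, blue, green, red), "K" (3x3 intrinsics, pixels), "k1" (the pictures are not rectified: a ray, as slopes to the right and down, at radius r is drawn at 1 + k1 r^2 times it, then the intrinsics apply), "world_from_camera" (4x4, takes a point from camera to world coordinates). Camera axes: x right, y down, z forward; pixel columns grow to the right and rows downward; lengths in m; the calibration is good to about 2 mm. A picture is of the moment at which its call begins. There is no depth.
- close_job(): hands the job in, once; it reports no verdict.
The state is a dict: "time_s": time; "joints": joint angles; "qd": joint speeds; "joint_torque": joint torques, N m; "tcp_pos": TCP position; "eef_rot": TCP orientation; "contact_force": force on the tool from outside, world axes, zero at the start; "moment": the same for the moment, N m; "gripper_width": finger opening in m.
Only numpy, scipy, OpenCV 4.12 (cv2) and the standard library are available. Lean on these libraries where they do the work, as an engineer would, in place of code of your own. Each camera call takes 0.05 s, during which the arm holds its last target.

### The job

Take the spare sewing-machine handwheel by the top of its rim, lift it clear of its wooden rack, and set it down gently on both prongs of the J-hook stand, in the open part between the upturned tips and the lips. Then slide it along the prongs, under the lips, fully home against the shoulders, press it against them with about 12 N for a moment to be sure that it is seated, and let go so that it hangs there at rest. Feel your way: never load the stand with more than 25 N, and leave the glue bottle, jar and tape roll where they are.

Things in the scene. Friction and masses are not known exactly. Their poses are not given: they have to be found in the camera images.
- wheel: Handwheel, 0.35 to 0.6 kg, upright in the rack. Origin: hub centre; x is the axle, z up at the start. Rim: round bar 14 mm thick, 200 mm centre-line diameter (214 mm overall); top bar centre 100 mm above the origin. Hub 42 x 24 mm. Three 10 mm spokes: one straight down, two level at the start; the upper half is open. It grips the steel: friction about 1 (loaded hard, it will not slide).
- rack: Fixed wooden rack, 70 x 170 mm base, two cheeks 80 mm high with a 17 mm slot along its y axis that holds the wheel's lower part (axle along the rack's x). The wheel can lean about 2 degrees in it and comes out straight up. Origin: centre of the underside, on the bench.
- stand: Fixed steel stand, twin J-hook of 10 mm bar. Origin on the bench (z 0), midway between the prongs, below the shoulder faces; x points from the prong tips to the post (24 mm square, centre x +125 mm, 285 mm high). Level prongs at y -45 and +45 mm. The hook is clamped on the post and rigid, but its height is NOT measured: prong tops are 246 to 272 mm above the bench, to be felt or seen.
- stand_open (a point): Point on the bench (z 0), x -53 mm in the stand's frame, below the middle of the prongs' open part, where the rim is set down (free for rim centres 19 mm either way along x). The prong tips lie further out, x -85 to -97 mm, and rise 12 mm above the prong tops. The wheel's axle must lie along the stand's x, one prong either side of the rim's top, inside the rim.
- stand_home (a point): Point on the bench (z 0) below the rim's centre plane when fully home, x -7 mm in the stand's frame. The rim then touches the shoulders: upright bars on the prongs, face at x 0. From each a lip runs back over its prong to x -27 mm, 23 mm of clear height under it. The hub then hangs 76 mm below the prongs' centre lines. Between the prongs it is clear for fingers up to x +100 mm.
- glue: Bystander: white glue bottle, 60 mm in diameter, 150 mm high, loose; origin at the centre of its underside.
- jar: Bystander: amber jar with steel lid, 56 mm in diameter, 65 mm high, loose; origin at the centre of its underside.
- tape: Bystander: cardboard tape roll lying flat, 80 mm in diameter, 25 mm high, loose; origin at the centre of its underside.
Mind the look-alikes: they are no part of the job. There is more than one size of the wheel; the one meant has the size given above. Of the things that look like the rack, the larger one is meant.

How it is judged:
By the outcome, as a careful person would: the job done as asked, in the order asked, and still so for the second after the job is handed in, with the robot touching nothing.
It also fails if it takes over 72 s, if anything falls off the work surface, if the arm or the gripper's body presses on something with over 40 N, if the wrist force passes 120 N, or if a joint passes its speed limit or range.

## Working session

There is one attempt and no reset: what is moved stays moved. The work goes in short steps, Python scripts to look and compute and a tool call to move; the robot and the scene stay as the last step left them, time stands still between calls to the robot, and variables do not carry over. Pictures are saved under pics/ and viewed, and the job is handed in when it is done.

Besides the shell and the picture viewer there is one more tool, called after "Call:" as a command line: name --argument value ..., lists and objects as JSON in quotes. play_rows: Moves the arm, as the interface text tells. Its arguments: {"type":"object","properties":{"series":{"type":"array","items":{"type":"number"}},"jaw":{"type":"number"},"squeeze":{"type":"number"}},"required":["series"]}

```bash
ls; mkdir -p pics; python3 - <<'E'
from plant import *
import cv2
print(get_state())
for n in("scene","top","wrist"):
    c=capture(n); cv2.imwrite(f"pics/{n}0.png",c["img"]); print(n,c["K"],c["k1"],c["world_from_camera"])
E
```

```text
pics
{'time_s': 0.0, 'joints': array([-4.85812552e+01,  2.05918965e+01,  6.33328034e-01, -2.08144789e-02,
       -7.01346983e+01, -1.65064632e+01]), 'qd': array([-0.0768055 ,  0.13339982, -0.0662982 ,  0.03090379,  0.06242788,
        0.07204515]), 'joint_torque': array([ 2.81075936e-04, -5.82715631e+01,  2.93050700e+01,  6.99755743e+00,
        6.74096664e-03, -1.71473589e-04]), 'tcp_pos': array([ 0.28409956, -0.61176199,  0.2256119 ]), 'eef_rot': array([  4.65957318,  89.90470218, 119.56476594]), 'contact_force': array([ 0.28387379, -0.11365629, -0.02300238]), 'moment': array([-0.04931484,  0.03136291,  0.02430529]), 'gripper_width': 0.0877213621252885}
scene [[351.1676642    0.         254.80300851]
 [  0.         351.1676642  195.03531658]
 [  0.           0.           1.        ]] -0.0649318832764422 [[-0.83221543  0.38150111 -0.40233615  0.94685479]
 [ 0.55416317  0.59575806 -0.58135661  0.52038019]
 [ 0.01790682 -0.70677382 -0.70721292  0.70889257]
 [ 0.          0.          0.          1.        ]]
top [[433.1288138    0.         256.97311617]
 [  0.         433.1288138  191.77035448]
 [  0.           0.           1.        ]] -0.019597266405584013 [[ 0.01413458 -0.98041659  0.19642688  0.42281019]
 [-0.9998719  -0.01533407 -0.00458697  0.01498633]
 [ 0.00750917 -0.19633689 -0.98050775  0.99914917]
 [ 0.          0.          0.          1.        ]]
wrist [[320.41888575   0.         255.94045445]
 [  0.         320.41888575 190.80859764]
 [  0.           0.           1.        ]] 0.0240598192492149 [[-0.42028596  0.87819645  0.22832148  0.22413214]
 [ 0.90738973  0.40623749  0.10777279 -0.64155262]
 [ 0.00189294  0.25247196 -0.96760236  0.38337951]
 [ 0.          0.          0.          1.        ]]
```

View pics/scene0.png

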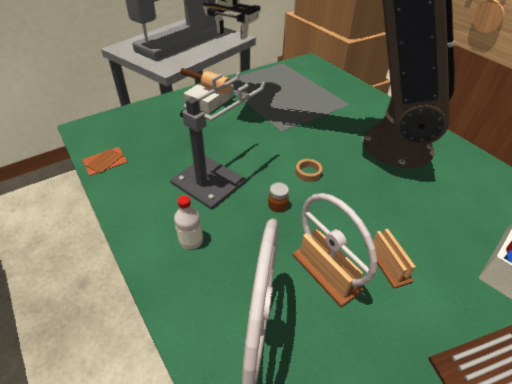

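View pics/top0.png

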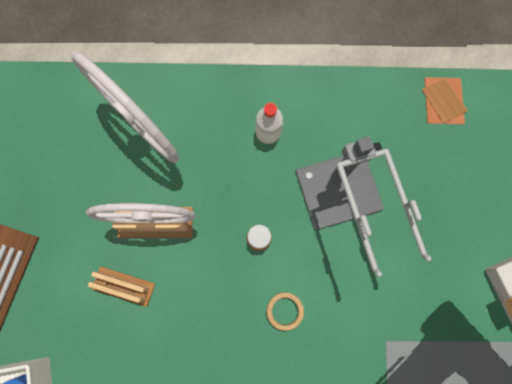

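View pics/wrist0.png

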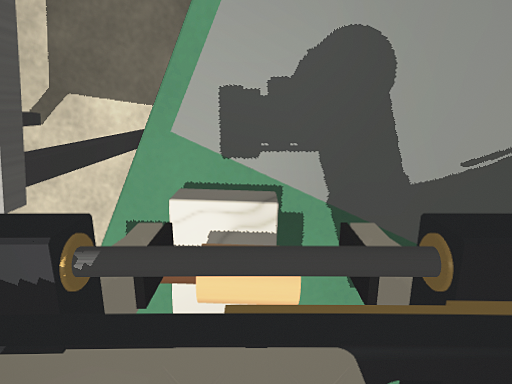

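The scene shows the wheel in its rack (scene ~338,240; top ~142,215), a bigger wheel look-alike (scene 262,300; top 125,108), a smaller rack (scene 395,258; top 122,287), and the stand (scene ~215,130; top ~375,200). Next I'll enlarge crops.

```bash
cat > h.py <<'E'
import numpy as np, cv2, pickle
from plant import *
def snap(name,tag):
    c=capture(name); cv2.imwrite(f"pics/{tag}.png",c["img"]); pickle.dump(c,open(f"pics/{tag}.pkl","wb")); return c
def load(tag): return pickle.load(open(f"pics/{tag}.pkl","rb"))
def crop(tag,x0,y0,x1,y1,s,out):
    im=load(tag)["img"][y0:y1,x0:x1]
    im=cv2.resize(im,None,fx=s,fy=s,interpolation=cv2.INTER_CUBIC)
    for x in range((x0//10+1)*10,x1,10):
        cv2.line(im,((x-x0)*s,0),((x-x0)*s,6 if x%50 else 14),(0,255,255),1)
        if x%20==0: cv2.putText(im,str(x),((x-x0)*s-8,22),0,.35,(0,255,255),1)
    for y in range((y0//10+1)*10,y1,10):
        cv2.line(im,(0,(y-y0)*s),(6,(y-y0)*s),(0,255,255),1)
        if y%20==0: cv2.putText(im,str(y),(8,(y-y0)*s+4),0,.35,(0,255,255),1)
    cv2.imwrite(f"pics/{out}.png",im)
def ray(c,u,v):
    K=c["K"];k=c["k1"]
    d=np.array([(u-K[0,2])/K[0,0],(v-K[1,2])/K[1,1]]);s=d.copy()
    for _ in range(30): s=d/(1+k*(s@s))
    T=c["world_from_camera"]; r=T[:3,:3]@np.array([s[0],s[1],1]); return T[:3,3],r/np.linalg.norm(r)
def proj(c,P):
    T=c["world_from_camera"]; p=(np.atleast_2d(P)-T[:3,3])@T[:3,:3]; s=p[:,:2]/p[:,2:]
    s=s*(1+c["k1"]*(s**2).sum(1,keepdims=True)); return s*[c["K"][0,0],c["K"][1,1]]+c["K"][:2,2]
def tri(*obs):
    A=np.zeros((3,3));b=np.zeros(3);R=[]
    for c,u,v in obs:
        o,d=ray(c,u,v);M=np.eye(3)-np.outer(d,d);A+=M;b+=M@o;R.append((o,d))
    p=np.linalg.solve(A,b); return p,[np.linalg.norm(np.cross(p-o,d))*1e3 for o,d in R]
def atz(c,u,v,z):
    o,d=ray(c,u,v); return o+d*(z-o[2])/d[2]
E
python3 - <<'E'
from h import *
snap("scene","s1");snap("top","t1")
crop("s1",280,180,420,310,5,"s1w");crop("t1",70,180,210,310,5,"t1w")
crop("s1",160,60,290,200,4,"s1s");crop("t1",290,130,440,280,4,"t1s")
E
```

```text
(no output)
```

View pics/s1w.png

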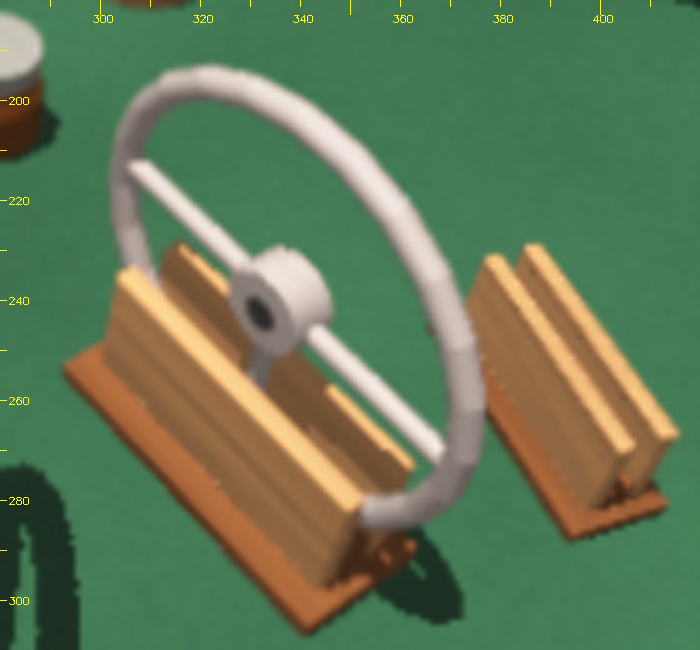

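View pics/t1w.png

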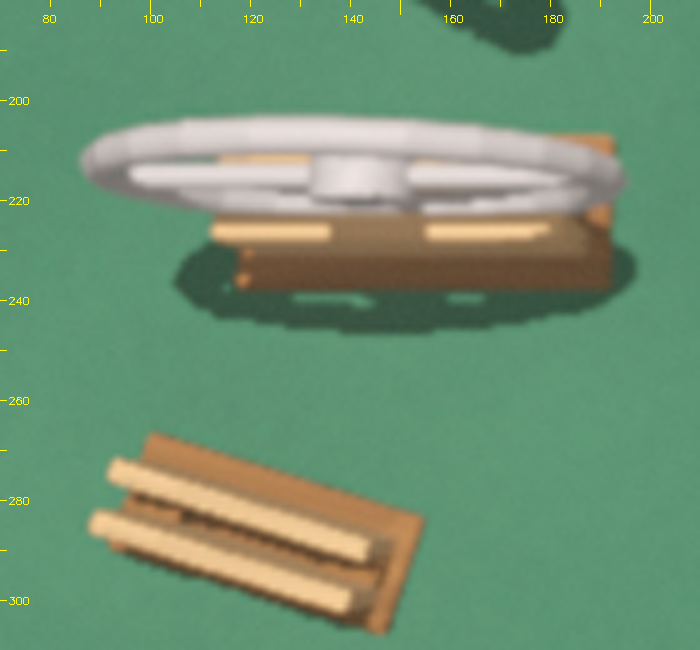

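View pics/s1s.png

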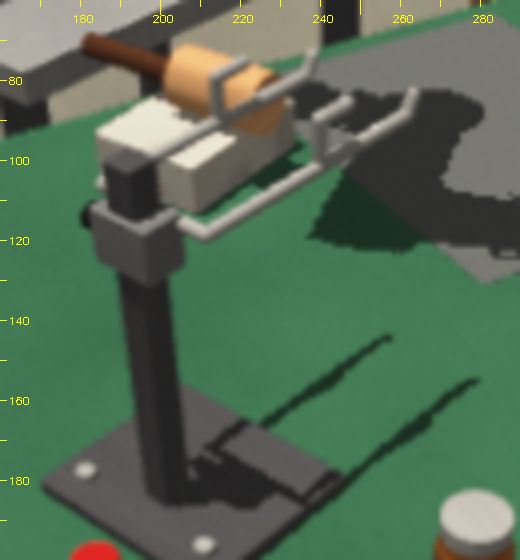

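View pics/t1s.png

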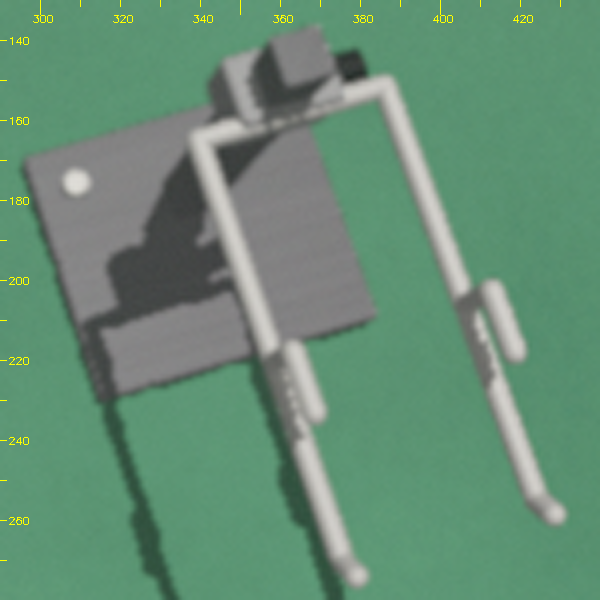

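```bash
cat > fit.py <<'E'
from h import *
from scipy.optimize import least_squares
def circ(p,R,n=720):
    a=np.linspace(0,2*np.pi,n); x,y,z,yaw,tilt=p
    e1=np.array([-np.sin(yaw),np.cos(yaw),0]); ax=np.array([np.cos(yaw)*np.cos(tilt),np.sin(yaw)*np.cos(tilt),np.sin(tilt)])
    e2=np.cross(ax,e1)
    return np.array([x,y,z])+R*(np.cos(a)[:,None]*e1+np.sin(a)[:,None]*e2)
E
python3 - <<'E'
from fit import *
s,t=load("s1"),load("t1")
S=[(304.5,215),(321,197),(372.5,258),(349.5,209.5),(336,199.5),(363,228),(369.5,240)]
T=[(89.7,212),(191.5,215.5),(140,206.7),(115,207.3),(165,208.5)]
print("hub",tri((s,336,239),(t,141,215)))
def f(q):
    P=circ(q[:5],q[5]); r=[]
    for c,O in((s,S),(t,T)):
        uv=proj(c,P)
        for o in O: r.append(np.min(np.hypot(*(uv-o).T)))
    return r
h=tri((s,336,239),(t,141,215))[0]
for R0 in (.1,):
    b=least_squares(f,[*h,0.0,0,R0],x_scale=[.01,.01,.01,.05,.05,.01]); print(b.x,np.round(b.fun,1), np.degrees(b.x[3:5]))
    g=least_squares(lambda q:f([*q,.1]),[*h,0.0,0],x_scale=[.01,.01,.01,.05,.05]); print(g.x,np.round(g.fun,1), np.degrees(g.x[3:5]))
# racks base corners
print("big rack base: scene corners",[atz(s,*p,.01) for p in((293,254),(341,306))])
print(np.linalg.norm(atz(s,293,254,.01)-atz(s,341,306,.01)))
# small rack base
print("small",[atz(t,*p,.005) for p in((153,284),(147,306),(100,266))])
# stand
for n,a,b in(("tipL",(237.5,73),(428.5,258.5)),("tipR",(263,83),(379,274))): print(n,tri((s,*a),(t,*b)))
E
```

```text
hub (array([0.54578758, 0.24452779, 0.12959976]), [np.float64(0.6338861065882929), np.float64(0.6338861065882683)])
[0.54805996 0.24463003 0.12786365 0.01057133 0.02353546 0.09984193] [0.3 1.2 0.6 0.7 0.6 0.2 0.7 0.2 0.5 0.6 0.2 0.4] [0.60569251 1.34848234]
[0.5484095  0.24514903 0.12808383 0.00676691 0.02564731] [0.2 1.2 0.7 0.6 0.5 0.1 0.6 0.1 0.7 0.5 0.4 0.4] [0.38771561 1.46948284]
big rack base: scene corners [array([0.58320933, 0.16372416, 0.01      ]), array([0.58031476, 0.32949266, 0.01      ])]
0.16579377432796863
small [array([0.40711963, 0.24080779, 0.005     ]), array([0.35896838, 0.25133397, 0.005     ]), array([0.44502948, 0.36328231, 0.005     ])]
tipL (array([ 0.46024754, -0.28335895,  0.25603845]), [np.float64(0.31085336197983643), np.float64(0.31085336197967645)])
tipR (array([ 0.43286851, -0.19702061,  0.25589376]), [np.float64(0.11509909781062388), np.float64(0.11509909781041759)])
```

```bash
cat > stand.py <<'E'
from fit import *
s,t=load("s1"),load("t1")
# (cam, px, stand y, which): 'p' prong line (z=h-5), 'l' lip line(z=h+28), 
L=[]
for p in((346,184),(354.5,207.5),(368.75,243.75),(373.7,261)): L.append((t,p,.045,-.005))
for p in((387,151),(393.7,171),(403.7,198.7),(416,232.5),(422.5,250)): L.append((t,p,-.045,-.005))
for p in((212.5,118),(227.5,109.5),(242.5,99.5),(253.7,92.5)): L.append((s,p,.045,-.005))
for p in((213.7,90.5),(226,83),(235,78)): L.append((s,p,-.045,-.005))
for p in((363.5,217),(369,233)): L.append((t,p,.045,.028))
for p in((413,201),(419,219)): L.append((t,p,-.045,.028))
A=[(t,(370,236),(-.027,.045,.028)),(t,(419.8,220.5),(-.027,-.045,.028))]
xs=np.linspace(-.1,.1,400)
def W(q,P):
    x,y,yaw,h=q; c,s_=np.cos(yaw),np.sin(yaw); P=np.atleast_2d(P)
    return np.c_[x+c*P[:,0]-s_*P[:,1],y+s_*P[:,0]+c*P[:,1],h+P[:,2]]
def f(q):
    r=[]
    for c,p,y,z in L:
        uv=proj(c,W(q,np.c_[xs,0*xs+y,0*xs+z])); r.append(np.min(np.hypot(*(uv-p).T)))
    for c,p,P in A: r+=list((proj(c,W(q,P))[0]-p))
    return r
if __name__=="__main__":
    b=least_squares(f,[.535,-.21,.307,.255],x_scale=[.01,.01,.02,.01])
    print(b.x,np.degrees(b.x[2]),np.round(b.fun,1))
    for x in(-.085,-.091,-.097):
        for y in(.045,-.045): print(x,y,proj(t,W(b.x,[x,y,.012]))[0],proj(s,W(b.x,[x,y,.012]))[0])
E
python3 stand.py
```

```text
[ 0.53762849 -0.21304902  0.31506049  0.24681401] 18.051636646751916 [ 0.1  0.   1.2  0.1  4.   0.4  0.2  0.7  0.8  0.9  0.9  0.2  0.   0.2
  0.5  0.6  0.   0.2  0.3  0.5 -0.3 -1.7 -0.4 -1.9]
-0.085 0.045 [378.96670572 268.01950358] [260.02464182  82.97400546]
-0.085 -0.045 [428.19788733 252.06240099] [234.61720347  73.16336715]
-0.091 0.045 [380.19501073 271.45813057] [261.38269287  82.17107225]
-0.091 -0.045 [429.48446639 255.446333  ] [236.00944833  72.42440789]
-0.097 0.045 [381.42649235 274.9064062 ] [262.7307277  81.3743544]
-0.097 -0.045 [430.77421552 258.83970044] [237.39198707  71.69095477]
```

Call:
play_rows --series '[-0.039, 0, 0, -0.113, -0.039, 0, 0, -0.113, -0.039, 0, 0, -0.113, -0.039, 0, 0, -0.113, -0.039, 0, 0, -0.113]'

```text
time_s: 0.67
tcp_pos: [0.284, -0.6118, 0.4236]
eef_rot: [164.1, 90.0, -48.3]
contact_force: [1.2, -1.5, 0.4]
gripper_width: 0.0872
```

Call:
play_rows --series '[0, -0.02, 0, -0.113, 0, -0.02, 0, -0.113, 0, -0.02, 0, -0.113, 0, -0.03, 0, -0.113, 0, -0.03, 0, -0.113]'

```text
time_s: 1.08
tcp_pos: [0.3216, -0.4987, 0.4205]
eef_rot: [-46.3, 89.9, 133.7]
contact_force: [0.4, -0.2, -0.7]
gripper_width: 0.0878
```

```bash
python3 - <<'E'
from h import *
print(get_state()); print(snap("wrist","w1")["world_from_camera"])
E
```

```text
{'time_s': 1.0833, 'joints': array([-3.83373468e+01,  9.43586052e+00,  1.02145469e+01, -1.24527280e-02,
       -9.08672931e+01,  3.82826909e+01]), 'qd': array([ 3.06131652e+01, -2.99536613e+01, -3.60715040e+01,  4.53705272e-02,
        6.67050851e+00,  4.71406530e+01]), 'joint_torque': array([ -5.38626596, -41.39598012,  33.02394032,   7.4562943 ,
        -0.15130067,  -1.32356811]), 'tcp_pos': array([ 0.32158385, -0.49873417,  0.4204784 ]), 'eef_rot': array([-46.28187694,  89.91052264, 133.663646  ]), 'contact_force': array([ 0.36297194, -0.205859  , -0.66959517]), 'moment': array([ 0.04224996,  0.0040177 , -0.01552887]), 'gripper_width': 0.0878122717082913}
[[-0.99999659  0.00227857 -0.00127906  0.32318985]
 [ 0.00187811  0.96708332  0.254453   -0.56775436]
 [ 0.00181675  0.25444973 -0.9670843   0.57806516]
 [ 0.          0.          0.          1.        ]]
```

Call:
play_rows --series '[0, -0.037, -0.015, 0, 0, -0.037, -0.015, 0, 0, -0.037, -0.015, 0, 0, -0.037, -0.015, 0, 0, -0.037, -0.015, 0]'

```text
time_s: 1.55
tcp_pos: [0.3973, -0.3134, 0.4217]
eef_rot: [175.4, 90.0, -5.0]
contact_force: [0.7, 0.3, 0.3]
gripper_width: 0.0878
```

Call:
play_rows --series '[0, -0.037, -0.015, 0, 0, -0.037, -0.015, 0, 0, -0.037, -0.015, 0, 0, -0.037, -0.015, 0, 0, 0, 0, 0]'

```text
time_s: 1.97
tcp_pos: [0.46, -0.1624, 0.4213]
eef_rot: [-112.1, 89.9, 67.8]
contact_force: [-0.6, -0.9, -0.8]
gripper_width: 0.0873
```

Call:
play_rows --series '[0, 0, 0, 0, 0, 0, 0, 0, 0, 0, 0, 0, 0, 0, 0, 0, 0, 0, 0, 0]'

```text
time_s: 2.38
tcp_pos: [0.4578, -0.1685, 0.4216]
eef_rot: [103.7, 90.0, -76.8]
contact_force: [0.5, 0.9, -0.0]
gripper_width: 0.0875
```

```bash
python3 - <<'E'
from h import *
print(get_state()["tcp_pos"]); print(snap("wrist","w2")["world_from_camera"]); crop("w2",0,0,511,383,1,"w2v")
E
```

```text
[ 0.45775362 -0.16846673  0.42161073]
[[-9.99959763e-01  8.84900290e-03  1.47217861e-03  4.58711124e-01]
 [ 8.93329294e-03  9.67339840e-01  2.53325543e-01 -2.37307310e-01]
 [ 8.17581438e-04  2.53328501e-01 -9.67379968e-01  5.79245008e-01]
 [ 0.00000000e+00  0.00000000e+00  0.00000000e+00  1.00000000e+00]]
```

View pics/w2v.png

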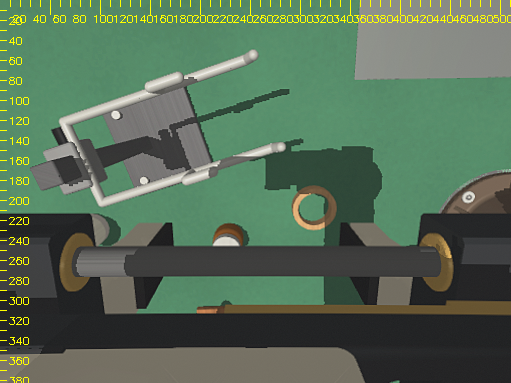

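Call:
play_rows --series '[0, -0.006, -0.025, 0, 0, -0.006, -0.025, 0, 0, -0.006, -0.025, 0, 0, 0, -0.025, 0, 0, 0, 0, 0]'

```text
time_s: 2.85
tcp_pos: [0.5613, -0.1502, 0.4191]
eef_rot: [1.2, 89.8, -179.2]
contact_force: [-0.6, 0.3, -2.0]
gripper_width: 0.0875
```

Call:
play_rows --series '[0, 0, 0, 0, 0, 0, 0, 0, 0, 0, 0, 0, 0, 0, 0, 0, 0, 0, 0, 0]'

```text
time_s: 3.27
tcp_pos: [0.5577, -0.1503, 0.4223]
eef_rot: [-177.3, 89.9, 2.4]
contact_force: [0.0, -0.2, -0.1]
gripper_width: 0.0876
```

```bash
python3 - <<'E'
from h import *
print(get_state()["tcp_pos"]); print(snap("wrist","w3")["world_from_camera"]); crop("w3",80,20,400,220,2,"w3v");crop("w2",90,40,300,220,3,"w2v2")
E
```

```text
[ 0.55768746 -0.15025675  0.42232559]
[[-9.99973588e-01  6.89948573e-03  2.28485069e-03  5.58533220e-01]
 [ 7.25329421e-03  9.67328018e-01  2.53424340e-01 -2.19126183e-01]
 [-4.61702473e-04  2.53434219e-01 -9.67352512e-01  5.79970331e-01]
 [ 0.00000000e+00  0.00000000e+00  0.00000000e+00  1.00000000e+00]]
```

View pics/w3v.png

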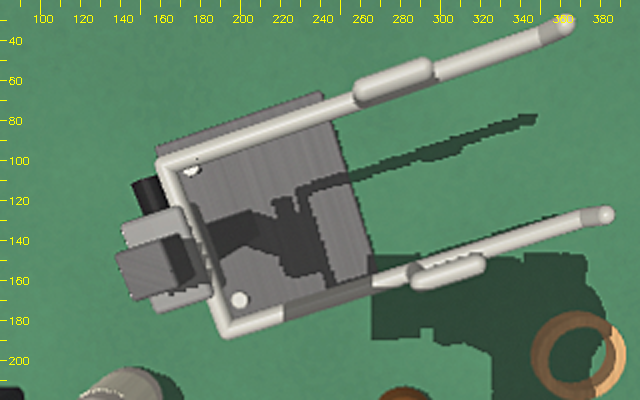

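View pics/w2v2.png

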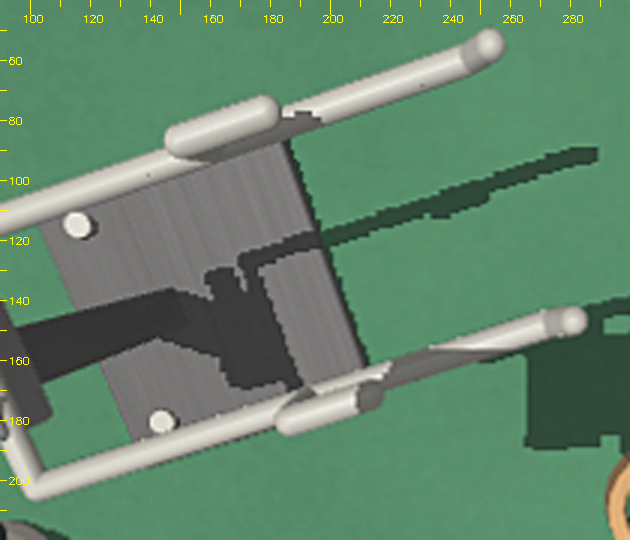

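```bash
cat > stand2.py <<'E'
from stand import *
import stand
w2,w3=load("w2"),load("w3")
del L[4]
for p in((190,92.5),(245,73.5),(305,56),(340,42.5)): L.append((w3,p,-.045,-.005))
for p in((210,177.5),(250,166.5),(335,141.5),(360,133)): L.append((w3,p,.045,-.005))
for p in((106.7,108.3),(133.3,99.3),(206.7,74.3),(233.3,64.3)): L.append((w2,p,-.045,-.005))
for p in((123.3,199),(166.7,181.7),(233.3,160.7),(263.3,150.7)): L.append((w2,p,.045,-.005))
A+=[(w3,(322.5,151),(-.027,.045,.028)),(w3,(297,52.5),(-.027,-.045,.028)),(w2,(183.3,76.7),(-.027,-.045,.028)),(w2,(217.3,171.7),(-.027,.045,.028))]
b=least_squares(f,[.535,-.21,.307,.255],x_scale=[.01,.01,.02,.01],loss="soft_l1")
print(b.x,np.degrees(b.x[2]),np.round(f(b.x),1))
q=b.x
def loc(P):
    d=P-np.array([q[0],q[1],0]);c,s_=np.cos(q[2]),np.sin(q[2]); return np.array([c*d[0]+s_*d[1],-s_*d[0]+c*d[1],d[2]-q[3]])
for n,o in(("tip-",((w3,363.5,32.5),(w2,252.7,55),(t,428.8,258.3),(s,238,74.5))),("tip+",((w3,382,127.5),(w2,281,147),(t,379,273.6),(s,263,83.5))),
 ("lip-",((w3,297,52.5),(w2,183.3,76.7),(t,419.8,220.5))),("lip+",((w3,322.5,151),(w2,217.3,171.7),(t,370,236))),
 ("elb-",((w3,163.5,102.5),(t,387,150))),("elb+",((w3,193,185),(t,340.5,165),(s,211.5,119)))):
    P,r=tri(*o); print(n,P,np.round(r,1),np.round(loc(P)*1e3,1))
E
python3 stand2.py
```

```text
[ 0.53513053 -0.21319492  0.29918796  0.24772701] 17.142207251490966 [ 0.5  0.1  1.8  0.9  0.1  0.2  0.2  0.1  1.7  1.2  0.3  0.1  0.3  0.5
  0.7  0.2  0.2  0.4  0.1  0.7  1.2  1.6  0.1  2.2  0.8  0.8  0.1  0.7
  0.6  0.5  0.4  3.2  0.2  0.1  0.6 -0.4 -0.6 -0.1 -0.1 -0.3 -0.1 -0.4
  0.7  0.4 -0.6  0.1 -1. ]
tip- [ 0.45972953 -0.28442728  0.25203359] [1.5 1.4 1.1 1.5] [-93.  -45.8   4.3]
tip+ [ 0.4332504  -0.19764328  0.25412588] [0.4 0.2 0.4 0.8] [-92.8  44.9   6.4]
lip- [ 0.52248618 -0.26388555  0.27741984] [0.5 0.4 0.3] [-27.  -44.7  29.7]
lip+ [ 0.49569905 -0.17804797  0.27755134] [0.5 0.6 0.8] [-27.3  45.2  29.8]
elb- [ 0.65294415 -0.22355793  0.24613418] [1.7 1.7] [109.5 -44.6  -1.6]
elb+ [ 0.62625229 -0.13767292  0.24120325] [1.4 1.4 2. ] [109.3  45.3  -6.5]
```

Call:
play_rows --series '[0, -0.04, 0, 0, 0, -0.04, 0, 0, 0, -0.04, 0, 0, 0, -0.04, 0, 0, 0, -0.04, 0, 0]'

```text
time_s: 3.73
tcp_pos: [0.5588, 0.0515, 0.4222]
eef_rot: [-155.7, 89.9, 23.9]
contact_force: [0.7, -0.6, 0.5]
gripper_width: 0.0877
```

Call:
play_rows --series '[0, -0.04, 0, 0, 0, -0.04, 0, 0, 0, -0.04, 0, 0, 0, -0.04, 0, 0, 0, -0.04, 0, 0]'

```text
time_s: 4.15
tcp_pos: [0.56, 0.2518, 0.4223]
eef_rot: [-137.8, 89.9, 41.8]
contact_force: [1.5, -1.1, 1.2]
gripper_width: 0.0872
```

Call:
play_rows --series '[0, -0.04, 0, 0, 0, -0.02, 0, 0, 0, 0, 0, 0, 0, 0, 0, 0, 0, 0, 0, 0]'

```text
time_s: 4.57
tcp_pos: [0.561, 0.3095, 0.4218]
eef_rot: [171.6, 90.0, -8.8]
contact_force: [-0.6, 0.1, 0.4]
gripper_width: 0.0873
```

```bash
python3 - <<'E'
from h import *
print(get_state()); print(snap("wrist","w4")["world_from_camera"]); crop("w4",100,0,450,230,2,"w4v")
E
```

```text
{'time_s': 4.5667, 'joints': array([ 4.63168833e+01,  1.42399621e+01,  1.64553689e+01,  1.39657825e-02,
       -9.22056630e+01, -4.66497691e+01]), 'qd': array([-0.88742769, -0.78902918, -0.11957324,  0.11337843,  0.09660267,
       -0.02212083]), 'joint_torque': array([ 9.02399719e-01, -5.00345993e+01,  3.09882438e+01,  7.31725618e+00,
        3.04008659e-03, -1.42458346e-02]), 'tcp_pos': array([0.56097664, 0.30954001, 0.42184214]), 'eef_rot': array([171.57328091,  89.98297957,  -8.76014354]), 'contact_force': array([-0.57745694,  0.08659406,  0.42775618]), 'moment': array([-0.04894254,  0.09978913, -0.00644047]), 'gripper_width': 0.0873062351649976}
[[-9.99976950e-01  6.68970602e-03  1.16071817e-03  5.62018388e-01]
 [ 6.76555461e-03  9.67367302e-01  2.53287841e-01  2.40694447e-01]
 [ 5.71580392e-04  2.53289855e-01 -9.67390264e-01  5.79475028e-01]
 [ 0.00000000e+00  0.00000000e+00  0.00000000e+00  1.00000000e+00]]
```

View pics/w4v.png

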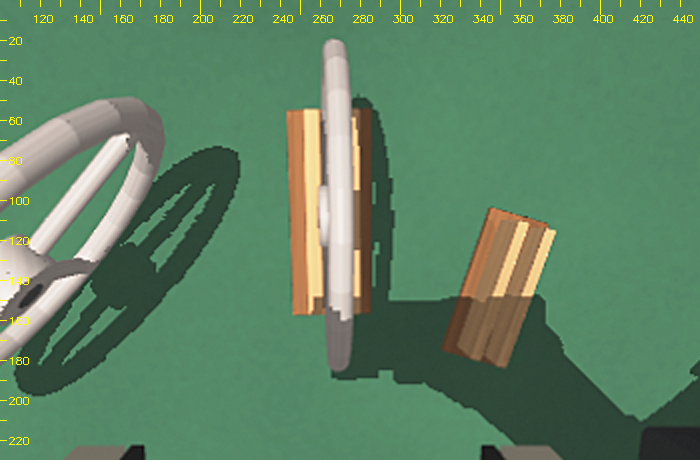

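```bash
python3 - <<'E'
from fit import *
s,t,w=load("s1"),load("t1"),load("w4")
print(atz(w,270.3,105,.228),atz(w,267.7,23,.128),atz(w,269.5,181,.128))
S=[(304.5,215),(372.5,258),(349.5,209.5),(336,199.5),(363,228),(369.5,240)]
T=[(89.7,212),(191.5,215.5),(140,206.7),(115,207.3),(165,208.5)]
Wp=[(267.5,23.5),(269.5,181.5),(270.5,80),(270.8,105),(270.7,130)]
def f(q):
    P=circ(q[:5],.1); r=[]
    for c,O in((s,S),(t,T),(w,Wp)):
        uv=proj(c,P)
        for o in O: r.append(np.min(np.hypot(*(uv-o).T)))
    return r
b=least_squares(f,[.548,.245,.128,.007,.02],x_scale=[.01,.01,.01,.05,.05]);print(b.x,np.round(b.fun,1),np.degrees(b.x[3:]))
c=circ(b.x,.1);print(c[c[:,2].argmax()])
E
```

```text
[0.54661492 0.23899166 0.228     ] [0.54608923 0.13809137 0.128     ] [0.54286963 0.34438823 0.128     ]
[ 0.54558946  0.24235405  0.12991016  0.01303692 -0.00585787] [0.  0.8 0.3 0.3 0.3 0.4 0.  0.4 0.2 0.5 0.1 0.7 0.2 0.2 0.4 0.4] [ 0.74696027 -0.33563122]
[0.54617804 0.24214324 0.2299082 ]
```

Call:
play_rows --series '[0.02, 0.0225, 0.005, -0.02, 0.02, 0.0225, 0.005, 0, 0.02, 0.0225, 0.005, 0, 0.02, 0, 0, 0, 0.02, 0, 0, 0]'

```text
time_s: 5.03
tcp_pos: [0.5465, 0.2396, 0.3224]
eef_rot: [-143.4, 89.8, 37.2]
contact_force: [0.2, 0.7, -0.1]
gripper_width: 0.0875
```

Call:
play_rows --series '[0.02, 0, 0, 0, 0.02, 0, 0, 0, 0, 0, 0, 0, 0, 0, 0, 0, 0, 0, 0, 0]'

```text
time_s: 5.45
tcp_pos: [0.5473, 0.2419, 0.2834]
eef_rot: [-159.1, 89.9, 21.7]
contact_force: [-0.2, 0.5, 0.7]
gripper_width: 0.0882
```

```bash
python3 - <<'E'
from h import *
st=get_state();print(st["tcp_pos"],st["eef_rot"],st["contact_force"]); snap("wrist","w5");snap("scene","s5");snap("top","t5"); crop("s5",270,120,420,310,3,"s5v"); crop("t5",60,130,260,280,3,"t5v")
E
```

```text
[0.54725108 0.24189574 0.28337941] [-159.11308971   89.87741943   21.65325654] [-0.15906843  0.53433327  0.65148653]
```

View pics/w5.png

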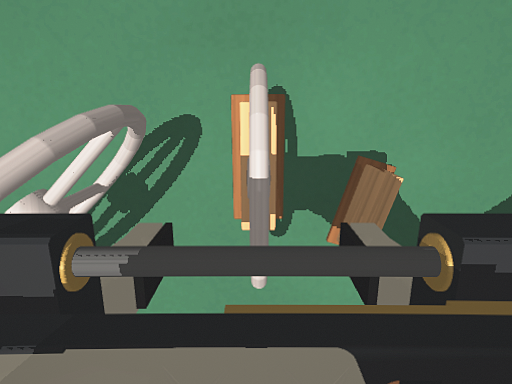

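View pics/s5v.png

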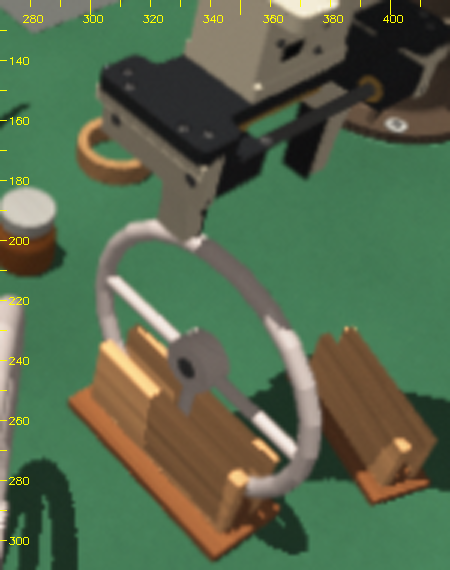

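The wheel rim (wrist ~258,170) is centred between the fingers and matches the 200 mm ring in the larger rack. I'll descend and grip it.

Call:
play_rows --series '[0.02, 0, 0, 0, 0.02, 0, 0, 0, 0.02, 0, 0, 0, 0.0125, 0, 0, 0, 0, 0, 0, 0]'

```text
time_s: 6.02
tcp_pos: [0.5454, 0.2418, 0.2068]
eef_rot: [29.3, 89.8, -149.9]
contact_force: [-0.2, 0.3, -0.1]
gripper_width: 0.0875
```

Call:
play_rows --series '[0, 0, 0, 0, 0, 0, 0, 0, 0, 0, 0, 0, 0, 0, 0, 0, 0, 0, 0, 0]' --jaw 28 --squeeze 20

```text
time_s: 6.43
tcp_pos: [0.5469, 0.2426, 0.21]
eef_rot: [-142.0, 89.9, 38.8]
contact_force: [0.4, 0.1, 0.2]
gripper_width: 0.0602
```

Call:
play_rows --series '[0, 0, 0, 0, 0, 0, 0, 0, 0, 0, 0, 0, 0, 0, 0, 0, 0, 0, 0, 0]' --jaw 0 --squeeze 20

```text
time_s: 6.85
tcp_pos: [0.5465, 0.2424, 0.2091]
eef_rot: [33.2, 90.0, -146.0]
contact_force: [-0.3, 0.2, 0.2]
gripper_width: 0.0264
```

Call:
play_rows --series '[0, 0, 0, 0, 0, 0, 0, 0, 0, 0, 0, 0, 0, 0, 0, 0, 0, 0, 0, 0]'

```text
time_s: 7.27
tcp_pos: [0.5465, 0.2423, 0.209]
eef_rot: [32.4, 90.0, -146.8]
contact_force: [-0.4, 1.3, -0.5]
gripper_width: 0.0131
```

```bash
python3 - <<'E'
from h import *
st=get_state();print(st["tcp_pos"],st["eef_rot"],st["contact_force"],st["moment"],st["gripper_width"])
E
```

```text
[0.54652506 0.24234557 0.2089938 ] [  32.41758265   89.99382327 -146.77867357] [-0.42305753  1.26226602 -0.48023115] [0.03656878 0.04639326 0.01104264] 0.013112966026738946
```

Call:
play_rows --series '[-0.003, 0, 0, 0, -0.004, 0, 0, 0, -0.006, 0, 0, 0, -0.006, 0, 0, 0, -0.006, 0, 0, 0]' --jaw 0 --squeeze 30

```text
time_s: 7.68
tcp_pos: [0.5465, 0.2423, 0.2347]
eef_rot: [-72.7, 90.0, 108.1]
contact_force: [-0.4, 0.5, -3.7]
gripper_width: 0.0127
```

Call:
play_rows --series '[-0.015, 0, 0, 0, -0.02, 0, 0, 0, -0.02, 0, 0, 0, -0.02, 0, 0, 0, -0.02, 0, 0, 0]'

```text
time_s: 8.1
tcp_pos: [0.5464, 0.2423, 0.3306]
eef_rot: [-131.1, 90.0, 49.7]
contact_force: [-0.6, 0.8, -5.2]
gripper_width: 0.013
```

Call:
play_rows --series '[0, 0, 0, 0, 0, 0, 0, 0, 0, 0, 0, 0, 0, 0, 0, 0, 0, 0, 0, 0]'

```text
time_s: 8.52
tcp_pos: [0.5461, 0.2421, 0.3277]
eef_rot: [32.8, 89.9, -146.4]
contact_force: [0.5, -0.5, -5.2]
gripper_width: 0.0131
```

```bash
python3 - <<'E'
from h import *
st=get_state();print(st["tcp_pos"],st["eef_rot"],st["contact_force"],st["moment"],st["gripper_width"])
snap("scene","s6");snap("top","t6"); crop("s6",240,60,430,310,2,"s6v"); crop("t6",60,130,260,280,3,"t6v")
E
```

```text
[0.54606199 0.24210244 0.32767446] [  32.76111193   89.87040695 -146.43992996] [ 0.50716727 -0.50030433 -5.19892445] [0.05817679 0.07206649 0.01930809] 0.01309648510638375
```

View pics/s6v.png

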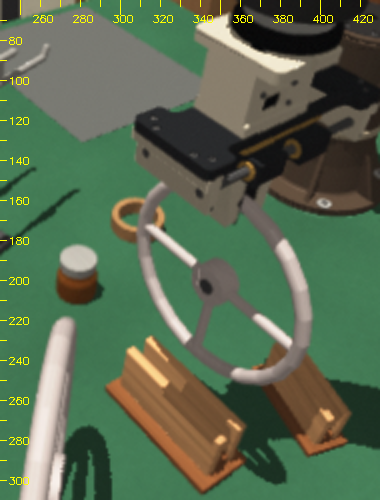

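View pics/t6v.png

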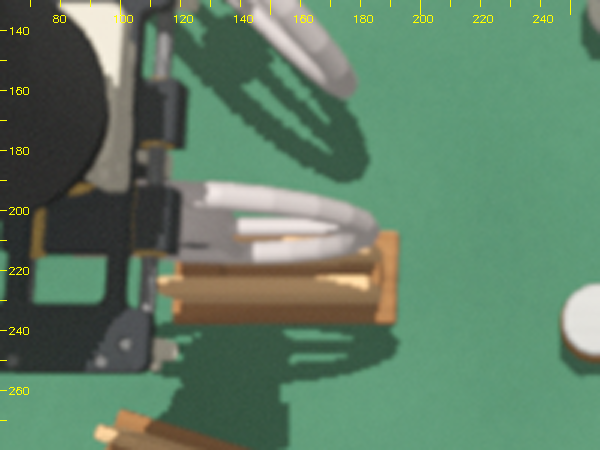

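Call:
play_rows --series '[-0.015, 0.01, 0.004, 0, -0.025, 0.02, 0.009, 0, -0.03, 0.025, 0.011, 0, -0.03, 0.025, 0.011, 0, -0.03, 0.025, 0.011, 0]'

```text
time_s: 9.03
tcp_pos: [0.5012, 0.1356, 0.4599]
eef_rot: [42.3, 89.9, -136.8]
contact_force: [1.6, 0.1, -4.4]
gripper_width: 0.0131
```

Call:
play_rows --series '[-0.01, 0.03, 0.014, 0, -0.01, 0.03, 0.014, 0, 0, 0.03, 0.014, 0, 0, 0.03, 0.014, 0, 0, 0.03, 0.014, 0]'

```text
time_s: 9.45
tcp_pos: [0.4331, -0.0155, 0.4792]
eef_rot: [-148.8, 90.0, 32.1]
contact_force: [0.9, -1.2, -3.9]
gripper_width: 0.0129
```

Call:
play_rows --series '[0, 0.02, 0.008, -0.04, 0, 0.015, 0.006, -0.06, 0, 0, 0, -0.06, 0, 0, 0, -0.06, 0, 0, 0, -0.067]'

```text
time_s: 9.87
tcp_pos: [0.4209, -0.0501, 0.479]
eef_rot: [-148.6, 90.0, 48.8]
contact_force: [-0.6, 0.1, -5.3]
gripper_width: 0.0132
```

```bash
python3 - <<'E'
from h import *
st=get_state();print(st["tcp_pos"],st["eef_rot"],st["contact_force"],st["moment"],st["gripper_width"])
snap("scene","s7");snap("top","t7"); crop("s7",160,0,460,260,2,"s7v"); 
E
```

```text
[ 0.42086139 -0.05008097  0.4790281 ] [-148.56503098   89.97491343   48.7917764 ] [-0.58992518  0.1314608  -5.32132553] [ 6.45193819e-02  1.32527774e-01 -1.05710386e-04] 0.013170029730288363
```

View pics/s7v.png

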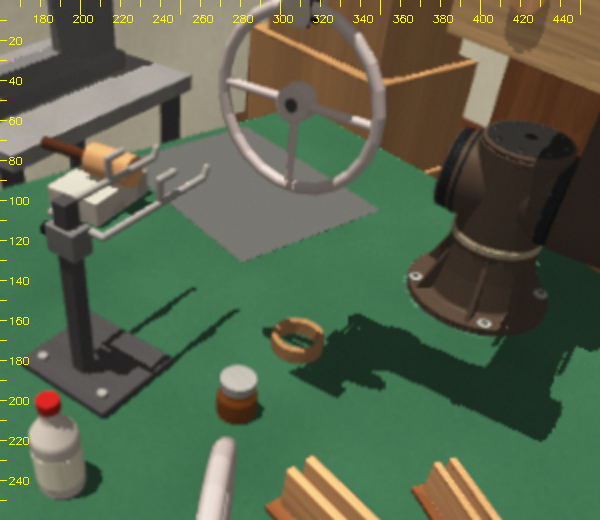

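View pics/t7.png

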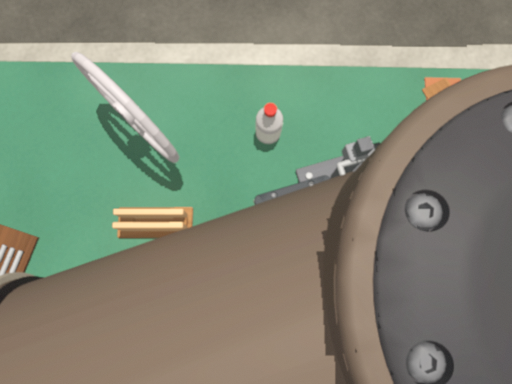

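Call:
play_rows --series '[0, 0.01, 0.014, 0, 0, 0.02, 0.014, 0, 0, 0.03, 0.014, 0, 0, 0.03, 0.014, 0, 0, 0.03, 0.014, 0]'

```text
time_s: 10.38
tcp_pos: [0.3894, -0.186, 0.4793]
eef_rot: [159.6, 90.0, -3.2]
contact_force: [1.0, -0.6, -4.0]
gripper_width: 0.0133
```

Call:
play_rows --series '[0, 0.03, 0, 0, 0, 0.025, 0, 0, 0, 0.015, 0, 0, 0, 0, 0, 0, 0, 0, 0, 0]'

```text
time_s: 10.8
tcp_pos: [0.4108, -0.2525, 0.4782]
eef_rot: [-29.3, 89.9, 167.7]
contact_force: [0.8, 0.2, -4.9]
gripper_width: 0.0125
```

```bash
python3 - <<'E'
from fit import *
st=get_state();print(st["tcp_pos"],st["eef_rot"],st["contact_force"])
c=snap("scene","s8"); snap("wrist","w8")
p=st["tcp_pos"]; yaw=np.radians(17.36)
P=circ([p[0],p[1],p[2]-.080,yaw,0],.1)
im=c["img"].copy()
for u in proj(c,P): cv2.circle(im,tuple(int(round(x)) for x in u),0,(0,0,255),-1)
im=cv2.resize(im[0:160,130:330],None,fx=4,fy=4,interpolation=cv2.INTER_CUBIC); cv2.imwrite("pics/s8v.png",im)
E
```

```text
[ 0.41079997 -0.25247877  0.47816606] [-29.30628926  89.88516534 167.72538167] [ 0.78934004  0.16665549 -4.90882995]
```

View pics/s8v.png

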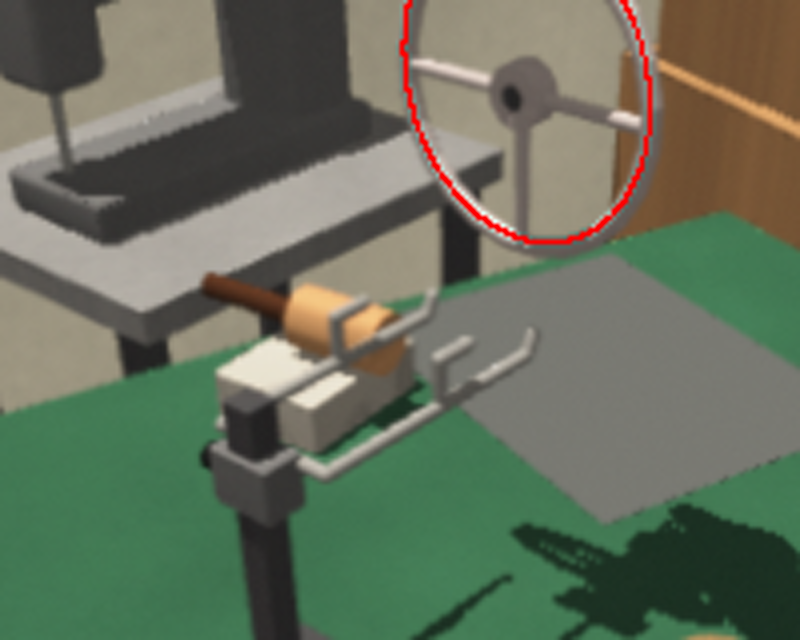

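View pics/w8.png

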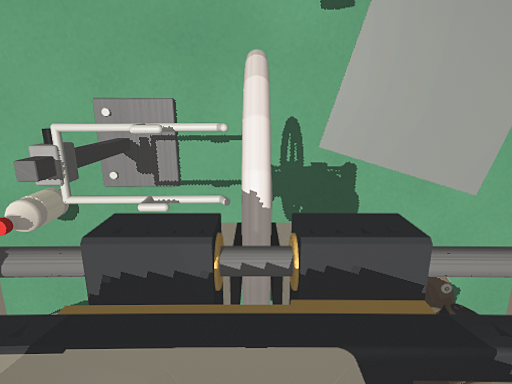

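Call:
play_rows --series '[0.015, 0, 0, 0, 0.03, 0, 0, 0, 0.03, 0, 0, 0, 0.03, 0, 0, 0, 0.03, 0, 0, 0]'

```text
time_s: 11.32
tcp_pos: [0.4105, -0.2509, 0.3433]
eef_rot: [159.3, 89.9, -3.4]
contact_force: [0.8, -0.7, -4.5]
gripper_width: 0.0132
```

Call:
play_rows --series '[0.03, 0, 0, 0, 0.025, 0, 0, 0, 0.015, 0, 0, 0, 0, 0, 0, 0, 0, 0, 0, 0]'

```text
time_s: 11.73
tcp_pos: [0.4106, -0.2513, 0.2745]
eef_rot: [11.8, 90.0, -150.9]
contact_force: [-0.1, -0.0, -4.7]
gripper_width: 0.0132
```

```bash
python3 - <<'E'
from fit import *
st=get_state();print(st["tcp_pos"],st["eef_rot"],st["contact_force"])
c=snap("scene","s9"); snap("wrist","w9"); snap("top","t9")
crop("s9",180,50,320,190,5,"s9v");crop("w9",0,0,511,300,1,"w9v")
E
```

```text
[ 0.41060224 -0.25130666  0.27447374] [  11.79887822   89.96631596 -150.90453118] [-0.07569545 -0.00573366 -4.72838581]
```

View pics/s9v.png

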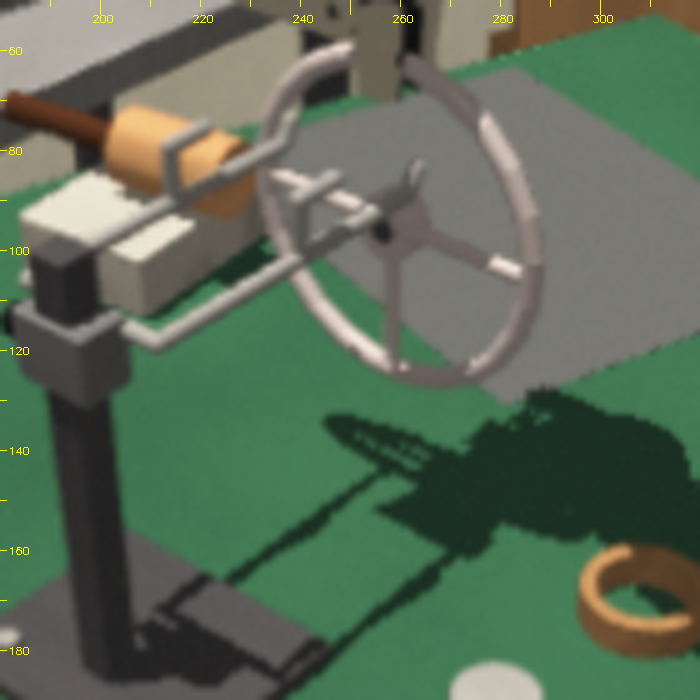

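View pics/w9v.png

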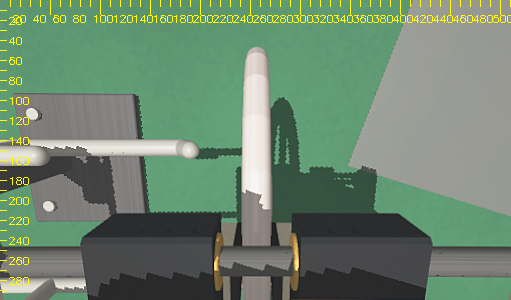

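View pics/t9.png

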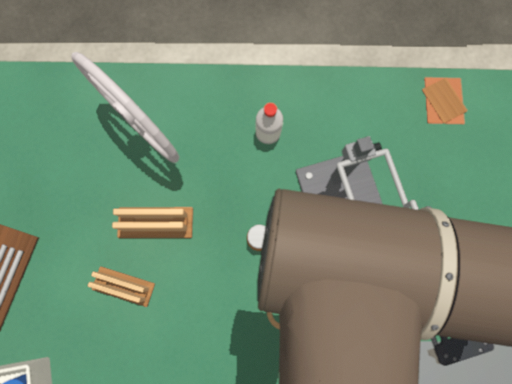

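```bash
python3 - <<'E'
from fit import *
c=load("s9"); p=np.array([.4106,-.2513,.2745])
O=[(233.3,80),(268,125.2),(286.5,102),(280.2,79)]
yaw=np.radians(17.3); e=np.array([-np.sin(yaw),np.cos(yaw),0])
def f(q):
    uv=proj(c,circ([p[0]+q[0]*e[0],p[1]+q[0]*e[1],p[2]-.080+q[1],yaw,q[2]],.1)); return [np.min(np.hypot(*(uv-o).T)) for o in O]
print(f([0,0,0])); b=least_squares(f,[.001,.001,0.01],x_scale=[.003,.003,.02]); print(b.x,b.fun)
# wrist
w=load("w9"); q=[.535,-.2132,np.radians(17.25),.2485]
print(proj(w,[.4332,-.1976,.2545]),proj(w,[.4597,-.2844,.2545]))
print(proj(c,[.4332,-.1976,.2545]),proj(c,[.4597,-.2844,.2545]))
E
```

```text
[np.float64(0.6854576048575667), np.float64(1.0796280557319116), np.float64(0.6623557638503652), np.float64(0.5239312474955404)]
[ 0.00230426 -0.00192584  0.02208145] [0.08268575 0.02660822 0.05570759 0.12319538]
[[198.91554159 294.97534285]] [[192.50318307 150.59244097]]
[[262.71960985  83.40668777]] [[237.58533184  73.35831362]]
```

Call:
play_rows --series '[0, 0.001, -0.006, 0, 0, 0, -0.01, 0, 0, 0, -0.012, 0, 0, 0, -0.012, 0, 0, 0, -0.01, 0]'

```text
time_s: 12.3
tcp_pos: [0.4606, -0.2375, 0.274]
eef_rot: [146.8, 90.0, -16.0]
contact_force: [0.2, -0.3, -4.4]
gripper_width: 0.0127
```

Call:
play_rows --series '[0, 0, -0.01, 0, 0, 0, -0.01, 0, 0, 0, -0.007, 0, 0, 0, 0, 0, 0, 0, 0, 0]'

```text
time_s: 12.72
tcp_pos: [0.4846, -0.2298, 0.2737]
eef_rot: [-23.3, 89.9, 174.0]
contact_force: [0.4, -0.0, -5.1]
gripper_width: 0.0131
```

```bash
python3 - <<'E'
from fit import *
st=get_state();print(st["tcp_pos"],st["eef_rot"],st["contact_force"])
d=st["tcp_pos"][:2]-[.535,-.2132];a=np.radians(17.25);print(d@[np.cos(a),np.sin(a)],d@[-np.sin(a),np.cos(a)])
c=snap("scene","s10"); snap("wrist","w10")
crop("s10",180,50,320,190,5,"s10v")
E
```

```text
[ 0.48464755 -0.22981168  0.27369479] [-23.27274998  89.94335411 173.99488301] [ 0.41135885 -0.02511759 -5.116493  ]
-0.05301364342115574 -0.0009328878071200867
```

View pics/s10v.png

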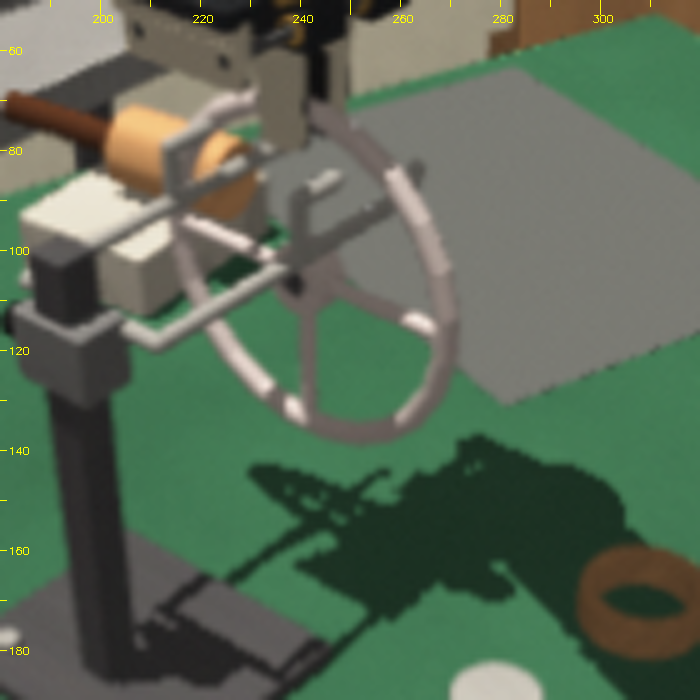

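View pics/w10.png

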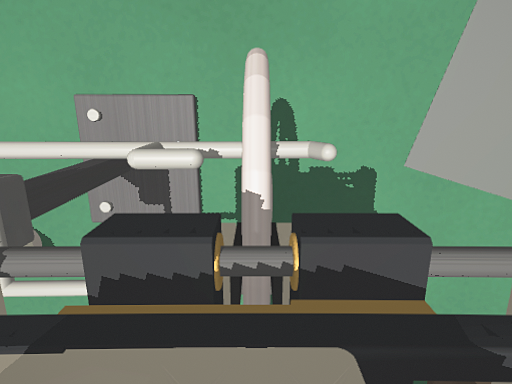

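Call:
play_rows --series '[0.005, 0, 0, 0, 0.005, 0, 0, 0, 0.004, 0, 0, 0, 0.003, 0, 0, 0, 0, 0, 0, 0]'

```text
time_s: 13.23
tcp_pos: [0.4839, -0.2299, 0.2561]
eef_rot: [-31.0, 89.9, 166.2]
contact_force: [-0.3, 0.9, -4.1]
gripper_width: 0.013
```

Call:
play_rows --series '[0.001, 0, 0, 0, 0.001, 0, 0, 0, 0.001, 0, 0, 0, 0, 0, 0, 0, 0, 0, 0, 0]'

```text
time_s: 13.65
tcp_pos: [0.4845, -0.23, 0.2541]
eef_rot: [112.5, 90.0, -50.3]
contact_force: [-0.2, 0.1, -5.4]
gripper_width: 0.0129
```

Call:
play_rows --series '[0.001, 0, 0, 0, 0.001, 0, 0, 0, 0, 0, 0, 0, 0, 0, 0, 0, 0, 0, 0, 0]'

```text
time_s: 14.07
tcp_pos: [0.4845, -0.23, 0.2521]
eef_rot: [-49.6, 90.0, 147.7]
contact_force: [0.3, 1.0, -4.8]
gripper_width: 0.0131
```

Call:
play_rows --series '[0.001, 0, 0, 0, 0, 0, 0, 0, 0.0005, 0, 0, 0, 0, 0, 0, 0, 0, 0, 0, 0]'

```text
time_s: 14.48
tcp_pos: [0.4847, -0.2302, 0.2514]
eef_rot: [135.9, 89.9, -26.9]
contact_force: [-2.3, 1.1, 3.9]
gripper_width: 0.0131
```

Call:
play_rows --series '[0, 0, 0, 0, 0, 0, 0, 0, 0, 0, 0, 0, 0, 0, 0, 0, 0, 0, 0, 0]'

```text
time_s: 14.9
tcp_pos: [0.4847, -0.2302, 0.2513]
eef_rot: [133.5, 89.9, -29.3]
contact_force: [-2.1, 1.6, 5.3]
gripper_width: 0.0127
```

```bash
python3 - <<'E'
from fit import *
st=get_state();print(st["tcp_pos"],st["contact_force"],st["moment"])
a=np.radians(17.25);print(st["moment"][:2]@[np.cos(a),np.sin(a)],st["moment"][:2]@[-np.sin(a),np.cos(a)])
c=snap("scene","s11"); snap("wrist","w11")
crop("s11",190,50,290,150,7,"s11v")
E
```

```text
[ 0.48474765 -0.23017618  0.25130986] [-2.1022235   1.58853453  5.2807567 ] [0.63079737 1.05455182 0.02005674]
0.9151425216725017 0.8200603730910888
```

View pics/s11v.png

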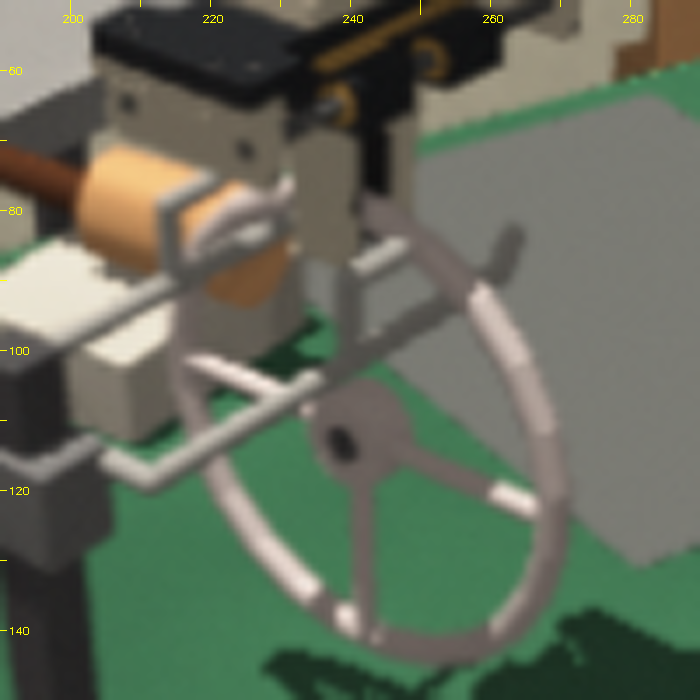

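Call:
play_rows --series '[-0.001, 0, 0, 0, -0.001, 0, 0, 0, 0, -0.0015, 0, 0, 0, 0, 0, 0, 0, 0, 0, 0]'

```text
time_s: 15.42
tcp_pos: [0.4839, -0.2284, 0.252]
eef_rot: [-37.6, 90.0, 159.6]
contact_force: [-0.1, -0.4, -3.7]
gripper_width: 0.0131
```

```bash
cat > st.py <<'E'
from fit import *
st=get_state();a=np.radians(17.25);R=np.array([[np.cos(a),np.sin(a)],[-np.sin(a),np.cos(a)]])
print("t",st["time_s"],"stand xy",np.round(R@(st["tcp_pos"][:2]-[.535,-.2132])*1e3,2),"z",round(st["tcp_pos"][2]*1e3,2),"F",np.round(R@st["contact_force"][:2],2),round(st["contact_force"][2],2),"M",np.round(R@st["moment"][:2],2),round(st["moment"][2],2),"w",st["gripper_width"])
E
python3 st.py
```

```text
t 15.4167 stand xy [-53.32   0.64] z 252.03 F [-0.25 -0.32] -3.68 M [0.01 0.16] -0.01 w 0.013107644260013835
```

Call:
play_rows --series '[0.001, 0, 0, 0, 0.0005, 0, 0, 0, 0, 0, 0, 0, 0, 0, 0, 0, 0, 0, 0, 0]'

```text
time_s: 15.83
tcp_pos: [0.4841, -0.2286, 0.2514]
eef_rot: [133.0, 90.0, -29.8]
contact_force: [-2.5, 0.7, 2.0]
gripper_width: 0.0134
```

```bash
python3 st.py
```

```text
t 15.8333 stand xy [-53.15   0.34] z 251.43 F [-2.14  1.39] 2.02 M [0.59 0.68] 0.0 w 0.013411398460355037
```

Call:
play_rows --series '[-0.0008, 0, 0, 0, 0, 0, -0.001, 0, 0, 0, -0.002, 0, 0, 0, -0.002, 0, 0, 0, -0.002, 0]'

```text
time_s: 16.25
tcp_pos: [0.4908, -0.2265, 0.2516]
eef_rot: [-18.3, 90.0, 178.9]
contact_force: [-1.7, -0.5, -2.7]
gripper_width: 0.0131
```

```bash
python3 st.py
```

```text
t 16.25 stand xy [-46.21   0.4 ] z 251.61 F [-1.77 -0.02] -2.74 M [-0.11  0.78] 0.02 w 0.013121671435133122
```

Call:
play_rows --series '[0, 0, -0.003, 0, 0, 0, -0.003, 0, 0, 0, -0.003, 0, 0, 0, -0.003, 0, 0, 0, -0.002, 0]'

```text
time_s: 16.67
tcp_pos: [0.5047, -0.2221, 0.2517]
eef_rot: [-119.9, 90.0, 77.3]
contact_force: [-0.9, -0.3, -2.6]
gripper_width: 0.0134
```

```bash
python3 st.py; python3 - <<'E'
from h import *
snap("scene","s12"); snap("wrist","w12"); crop("s12",190,50,290,150,7,"s12v"); crop("w12",60,60,360,300,2,"w12v")
E
```

```text
t 16.6667 stand xy [-31.62   0.48] z 251.68 F [-0.9   0.01] -2.59 M [-0.09  0.45] -0.05 w 0.013390612081313247
```

View pics/s12v.png

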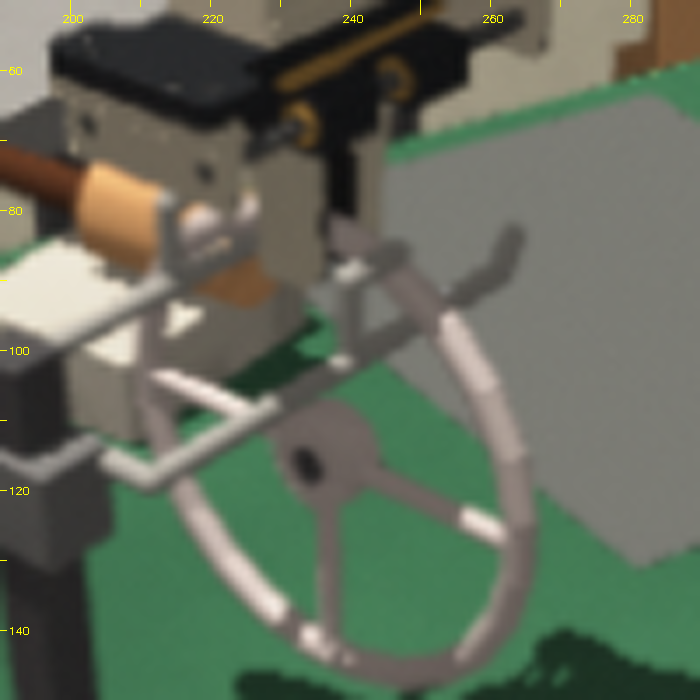

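View pics/w12v.png

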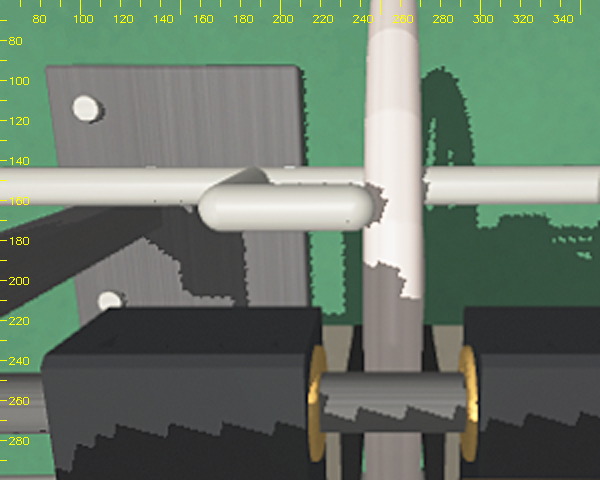

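Call:
play_rows --series '[0, 0, -0.003, 0, 0, 0, -0.003, 0, 0, 0, -0.003, 0, 0, 0, -0.003, 0, 0, 0, -0.002, 0]'

```text
time_s: 17.18
tcp_pos: [0.5179, -0.218, 0.2518]
eef_rot: [-47.8, 90.0, 149.5]
contact_force: [-0.5, -0.5, -3.3]
gripper_width: 0.0128
```

```bash
python3 st.py
```

```text
t 17.1833 stand xy [-17.74   0.46] z 251.76 F [-0.64 -0.37] -3.31 M [-0.07  0.32] -0.02 w 0.012767219890929195
```

Call:
play_rows --series '[0, 0, -0.001, 0, 0, 0, -0.001, 0, 0, 0, -0.001, 0, 0, 0, -0.001, 0, 0, 0, -0.001, 0]'

```text
time_s: 17.6
tcp_pos: [0.5223, -0.2167, 0.2519]
eef_rot: [-134.7, 90.0, 62.5]
contact_force: [-0.7, -0.8, -3.4]
gripper_width: 0.0128
```

```bash
python3 st.py
```

```text
t 17.6 stand xy [-13.14   0.43] z 251.86 F [-0.88 -0.56] -3.39 M [-0.08  0.19] -0.03 w 0.01281897676257718
```

Call:
play_rows --series '[0.0002, 0, -0.001, 0, 0, 0, -0.001, 0, 0, 0, -0.001, 0, 0, 0, -0.001, 0, 0, 0, 0, 0]'

```text
time_s: 18.02
tcp_pos: [0.5263, -0.2155, 0.2517]
eef_rot: [154.7, 90.0, -8.0]
contact_force: [0.0, -0.4, -3.5]
gripper_width: 0.0131
```

```bash
python3 st.py
```

```text
t 18.0167 stand xy [-8.94  0.39] z 251.7 F [-0.1  -0.37] -3.52 M [-0.1   0.24] -0.0 w 0.013079164009764159
```

Call:
play_rows --series '[0, 0, -0.0007, 0, 0, 0, -0.0007, 0, 0, 0, -0.0006, 0, 0, 0, 0, 0, 0, 0, 0, 0]'

```text
time_s: 18.43
tcp_pos: [0.5277, -0.215, 0.2517]
eef_rot: [-6.2, 90.0, -168.9]
contact_force: [-2.8, -0.3, -2.4]
gripper_width: 0.0133
```

```bash
python3 st.py
```

```text
t 18.4333 stand xy [-7.52  0.42] z 251.66 F [-2.75  0.53] -2.45 M [-0.09  1.2 ] -0.02 w 0.013250197004282068
```

Call:
play_rows --series '[0, 0, -0.0004, 0, 0, 0, 0, 0, 0, 0, 0, 0, 0, 0, 0, 0, 0, 0, 0, 0]'

```text
time_s: 18.85
tcp_pos: [0.5278, -0.215, 0.2517]
eef_rot: [-5.4, 89.9, -168.1]
contact_force: [-4.6, -1.9, -0.5]
gripper_width: 0.0132
```

```bash
python3 st.py
```

```text
t 18.85 stand xy [-7.44  0.41] z 251.67 F [-4.96 -0.48] -0.46 M [-0.07  2.02] 0.03 w 0.013246537320735819
```

Call:
play_rows --series '[0, 0, -0.0004, 0, 0, 0, 0, 0, 0, 0, 0, 0, 0, 0, 0, 0, 0, 0, 0, 0]'

```text
time_s: 19.27
tcp_pos: [0.5278, -0.215, 0.2516]
eef_rot: [-8.0, 89.9, -170.7]
contact_force: [-5.5, -1.8, -1.6]
gripper_width: 0.0127
```

```bash
python3 st.py; python3 - <<'E'
from h import *
snap("scene","s13"); snap("wrist","w13"); crop("s13",190,50,290,150,7,"s13v"); crop("w13",60,60,360,300,2,"w13v")
E
```

```text
t 19.2667 stand xy [-7.37  0.44] z 251.64 F [-5.78 -0.13] -1.65 M [-0.09  2.45] -0.02 w 0.012662550840222619
```

View pics/w13v.png

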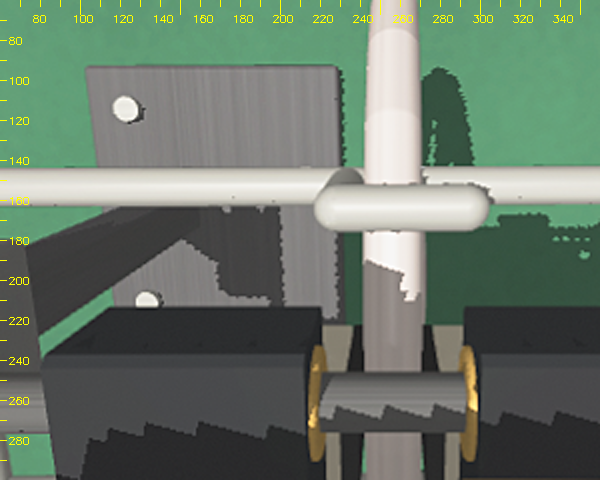

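View pics/s13v.png

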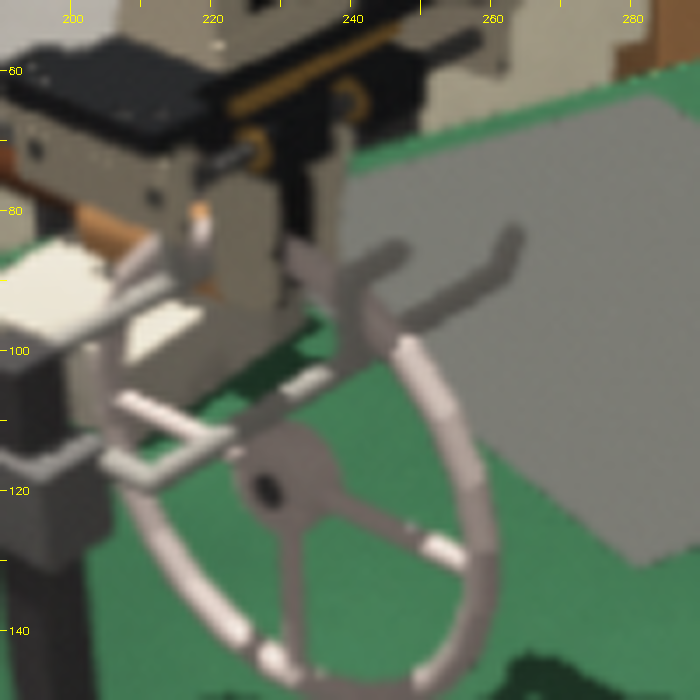

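Call:
play_rows --series '[0, 0, -0.0005, 0, 0, 0, -0.0003, 0, 0, 0, 0, 0, 0, 0, 0, 0, 0, 0, 0, 0]'

```text
time_s: 19.78
tcp_pos: [0.5279, -0.215, 0.2516]
eef_rot: [-7.0, 89.8, -169.7]
contact_force: [-7.5, -2.5, 0.2]
gripper_width: 0.0125
```

```bash
python3 st.py
```

```text
t 19.7833 stand xy [-7.28  0.41] z 251.64 F [-7.87 -0.21] 0.18 M [0.02 3.24] 0.03 w 0.012501223258611908
```

Call:
play_rows --series '[0, 0, -0.0004, 0, 0, 0, -0.0004, 0, 0, 0, -0.0004, 0, 0, 0, 0, 0, 0, 0, 0, 0]'

```text
time_s: 20.2
tcp_pos: [0.5281, -0.2149, 0.2516]
eef_rot: [-7.0, 89.7, -169.8]
contact_force: [-11.7, -3.7, 2.1]
gripper_width: 0.0127
```

```bash
python3 st.py
```

```text
t 20.2 stand xy [-7.14  0.44] z 251.64 F [-12.28  -0.07] 2.07 M [0.05 4.5 ] 0.04 w 0.012740292648593252
```

Call:
play_rows --series '[-0.0005, 0, 0, 0, -0.0003, 0, -0.0002, 0, 0, 0, 0, 0, 0, 0, 0, 0, 0, 0, 0, 0]'

```text
time_s: 20.62
tcp_pos: [0.5281, -0.2149, 0.2518]
eef_rot: [-10.4, 89.7, -173.2]
contact_force: [-10.1, -4.7, -1.2]
gripper_width: 0.0129
```

```bash
python3 st.py
```

```text
t 20.6167 stand xy [-7.13  0.48] z 251.76 F [-11.09  -1.48] -1.21 M [-0.53  4.34] 0.07 w 0.012944982644543435
```

Call:
play_rows --series '[0, 0, -0.0004, 0, 0, 0, -0.0002, 0, 0, 0, 0, 0, 0, 0, 0, 0, 0, 0, 0, 0]'

```text
time_s: 21.03
tcp_pos: [0.5281, -0.2149, 0.2517]
eef_rot: [-10.1, 89.6, -172.9]
contact_force: [-11.8, -4.8, -0.4]
gripper_width: 0.0132
```

```bash
python3 st.py
```

```text
t 21.0333 stand xy [-7.09  0.45] z 251.75 F [-12.74  -1.09] -0.44 M [-0.42  4.98] 0.09 w 0.013233651537791637
```

Call:
play_rows --series '[0, 0, 0, 0, 0, 0, 0, 0, 0, 0, 0, 0, 0, 0, 0, 0, 0, 0, 0, 0]'

```text
time_s: 21.45
tcp_pos: [0.5281, -0.2149, 0.2518]
eef_rot: [-10.1, 89.6, -173.0]
contact_force: [-12.4, -4.3, -0.8]
gripper_width: 0.0127
```

```bash
python3 st.py; python3 -c "
from h import *
snap('scene','s14'); crop('s14',190,50,290,150,7,'s14v')"
```

```text
t 21.45 stand xy [-7.09  0.46] z 251.76 F [-13.12  -0.48] -0.79 M [-0.43  4.94] 0.06 w 0.01267422867858521
```

View pics/s14v.png

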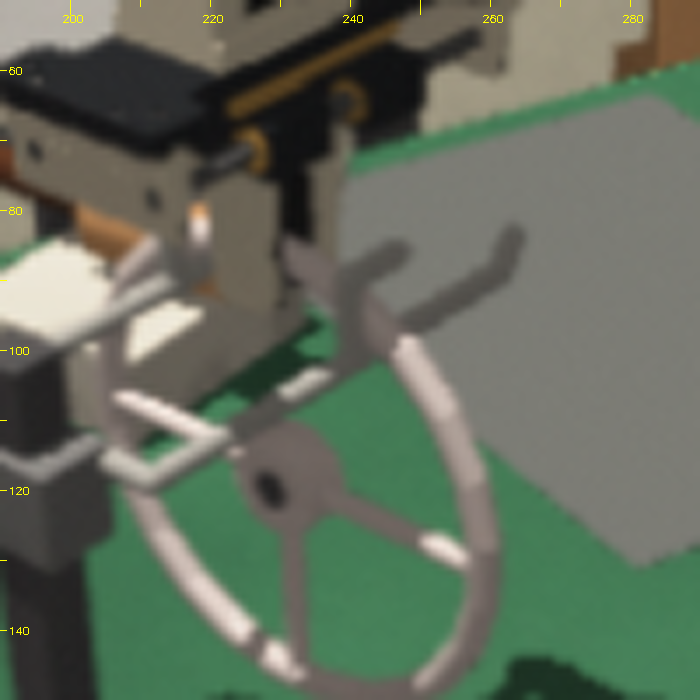

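Call:
play_rows --series '[0, 0, 0.001, 0, 0, 0, 0.001, 0, 0, 0, 0.0008, 0, 0, 0, 0, 0, 0, 0, 0, 0]'

```text
time_s: 21.92
tcp_pos: [0.5278, -0.2149, 0.2518]
eef_rot: [-17.7, 89.9, 179.5]
contact_force: [-4.2, -3.0, -5.0]
gripper_width: 0.013
```

```bash
python3 st.py
```

```text
t 21.9167 stand xy [-7.34  0.49] z 251.79 F [-4.89 -1.62] -5.05 M [-0.64  2.16] 0.02 w 0.013034149703501733
```

Call:
play_rows --series '[0.0004, 0, 0.0005, 0, 0.0004, 0, 0, 0, 0, 0, 0, 0, 0, 0, 0, 0, 0, 0, 0, 0]'

```text
time_s: 22.33
tcp_pos: [0.5279, -0.215, 0.2517]
eef_rot: [-5.1, 90.0, -167.8]
contact_force: [-5.7, -2.5, -2.4]
gripper_width: 0.0133
```

```bash
python3 st.py
```

```text
t 22.3333 stand xy [-7.35  0.44] z 251.72 F [-6.18 -0.74] -2.4 M [-0.19  2.22] 0.09 w 0.013283627202207165
```

Call:
play_rows --series '[0.0003, 0, 0.0006, 0, 0, 0, 0.0004, 0, 0, 0, 0, 0, 0, 0, 0, 0, 0, 0, 0, 0]'

```text
time_s: 22.75
tcp_pos: [0.5277, -0.2151, 0.2516]
eef_rot: [160.2, 90.0, -2.5]
contact_force: [-2.5, -0.9, -0.2]
gripper_width: 0.013
```

```bash
python3 st.py
```

```text
t 22.75 stand xy [-7.49  0.39] z 251.64 F [-2.68 -0.06] -0.23 M [0.14 1.07] 0.01 w 0.012990972223040386
```

Light residual push of about 2.7 N into the shoulders, and the weight is now on the prongs. I'll lower the grip to 3 N first, then open.

Call:
play_rows --series '[0, 0, 0, 0, 0, 0, 0, 0, 0, 0, 0, 0, 0, 0, 0, 0, 0, 0, 0, 0]' --jaw 0 --squeeze 5

```text
time_s: 23.17
tcp_pos: [0.5278, -0.2151, 0.2516]
eef_rot: [159.6, 89.9, -3.2]
contact_force: [-0.9, 0.1, 1.2]
gripper_width: 0.0137
```

```bash
python3 st.py
```

```text
t 23.1667 stand xy [-7.47  0.37] z 251.61 F [-0.87  0.36] 1.22 M [0.22 0.51] 0.03 w 0.013658583115737748
```

Call:
play_rows --series '[0, 0, 0, 0, 0, 0, 0, 0, 0, 0, 0, 0, 0, 0, 0, 0, 0, 0, 0, 0]' --jaw 45

```text
time_s: 23.58
tcp_pos: [0.5275, -0.2151, 0.2514]
eef_rot: [154.7, 90.0, -8.1]
contact_force: [-0.4, -0.5, 0.2]
gripper_width: 0.0379
```

Call:
play_rows --series '[0, 0, 0, 0, 0, 0, 0, 0, 0, 0, 0, 0, 0, 0, 0, 0, 0, 0, 0, 0]'

```text
time_s: 24.0
tcp_pos: [0.5274, -0.2151, 0.2514]
eef_rot: [107.2, 90.0, -55.6]
contact_force: [-0.7, -0.6, -0.5]
gripper_width: 0.0394
```

```bash
python3 st.py;  python3 -c "
from h import *
snap('scene','s15'); crop('s15',190,50,290,150,7,'s15v');snap('wrist','w15'); crop('w15',60,60,360,300,2,'w15v')"
```

```text
t 24.0 stand xy [-7.87  0.43] z 251.37 F [-0.88 -0.32] -0.49 M [0.02 0.12] -0.04 w 0.03939308792756219
```

View pics/s15v.png

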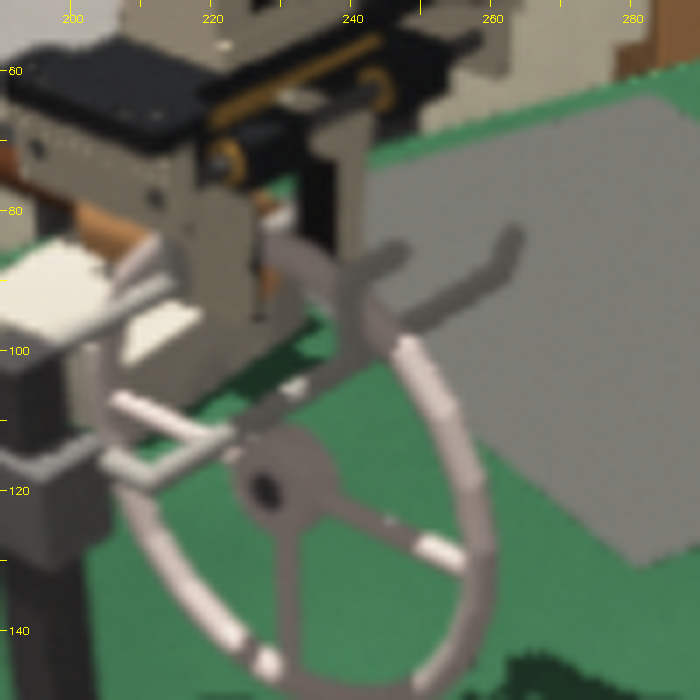

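View pics/w15v.png

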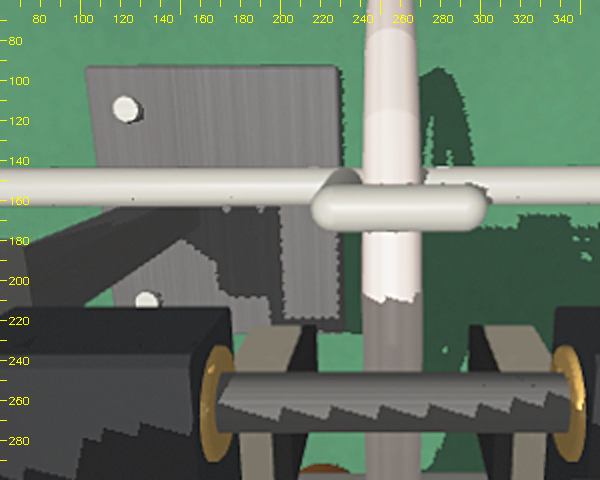

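The wheel hangs on its own: the rim at wrist ~255,150 sits beside the shoulder, with the lip over it. I'll retreat straight up.

Call:
play_rows --series '[-0.005, 0, 0, 0, -0.01, 0, 0, 0, -0.015, 0, 0, 0, -0.025, 0, 0, 0, -0.03, 0, 0, 0]'

```text
time_s: 24.52
tcp_pos: [0.5267, -0.215, 0.337]
eef_rot: [-26.1, 89.9, 171.2]
contact_force: [1.2, -0.1, 0.2]
gripper_width: 0.0396
```

Call:
play_rows --series '[-0.03, 0, 0, 0, -0.03, 0, 0, 0, -0.03, 0, 0, 0, -0.02, 0, 0, 0, 0, 0, 0, 0]'

```text
time_s: 24.93
tcp_pos: [0.5282, -0.216, 0.4527]
eef_rot: [146.1, 89.5, -16.6]
contact_force: [-0.3, -0.3, 0.2]
gripper_width: 0.0393
```

Call:
play_rows --series '[0, 0.03, 0.03, 0, 0, 0.03, 0.03, 0, 0, -0.03, 0.03, 0, 0, -0.03, 0.03, 0, 0, 0, 0, 0]'

```text
time_s: 25.35
tcp_pos: [0.4093, -0.2496, 0.4488]
eef_rot: [153.7, 89.8, -9.2]
contact_force: [-0.0, 0.3, 1.7]
gripper_width: 0.0397
```

```bash
python3 st.py;  python3 -c "
from h import *
snap('scene','s16'); crop('s16',180,50,300,160,6,'s16v');snap('wrist','w16');snap('top','t16')"
```

```text
t 25.35 stand xy [-130.87    2.52] z 448.8 F [0.06 0.27] 1.73 M [-0.05  0.07] 0.04 w 0.03965358449800083
```

View pics/s16v.png

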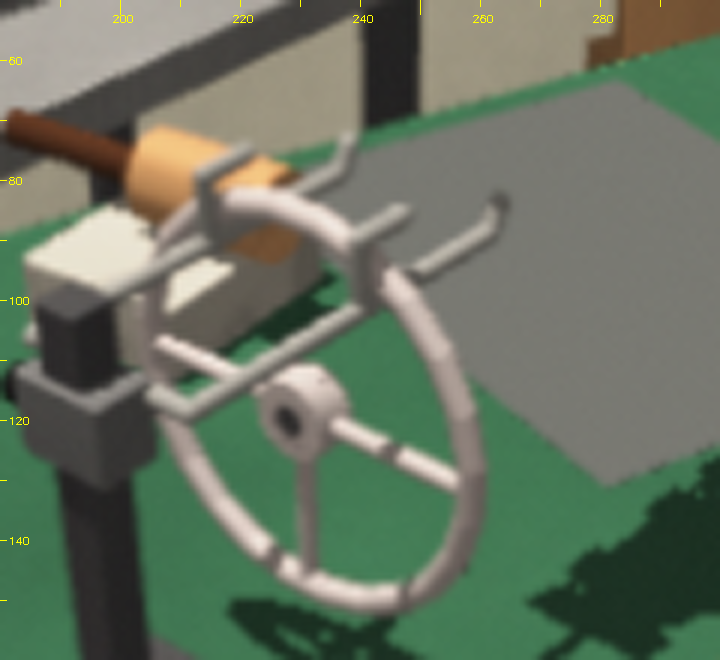

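View pics/w16.png

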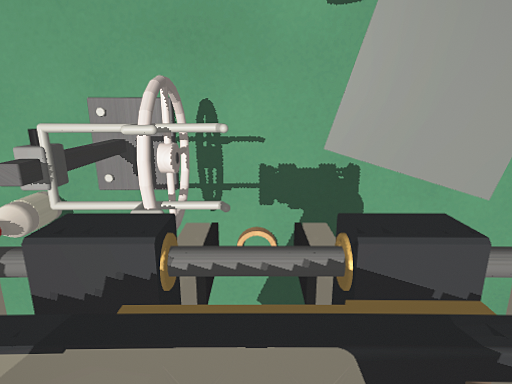

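View pics/t16.png

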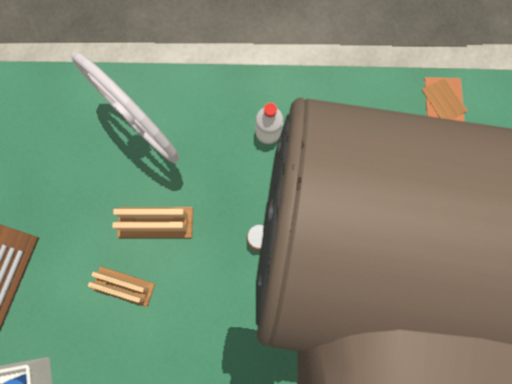

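Call:
play_rows --series '[0, 0, 0, 0, 0, 0, 0, 0, 0, 0, 0, 0, 0, 0, 0, 0, 0, 0, 0, 0]'

```text
time_s: 25.92
tcp_pos: [0.4153, -0.2501, 0.4459]
eef_rot: [-24.9, 89.9, 172.4]
contact_force: [-0.1, -0.4, 0.2]
gripper_width: 0.0395
```

Call:
play_rows --series '[0, 0, 0, 0, 0, 0, 0, 0, 0, 0, 0, 0, 0, 0, 0, 0, 0, 0, 0, 0]'

```text
time_s: 26.33
tcp_pos: [0.4148, -0.2501, 0.4464]
eef_rot: [166.9, 90.0, 4.1]
contact_force: [-0.1, 1.0, 0.1]
gripper_width: 0.0395
```

```bash
python3 - <<'E'
from h import *
a=load("s16")["img"].astype(int); c=snap("scene","s17")
print("change on wheel since s16:",np.abs(a-c["img"])[70:160,195:275].max(), "bystanders vs start:",[np.abs(load('s1')["img"].astype(int)-c["img"])[y0:y1,x0:x1].mean().round(2) for x0,y0,x1,y1 in((172,193,206,250),(265,180,292,213),(292,155,326,184))])
w=snap("wrist","w17"); crop("w17",90,60,250,220,4,"w17v")
from fit import circ
yaw=np.radians(17.25); P0=np.array([.535-.007*np.cos(yaw),-.2132-.007*np.sin(yaw),.2435-.076])
for n,cc,(x0,y0,x1,y1) in(("s17",c,(180,50,300,160)),("w17",w,(90,60,250,220))):
    im=cv2.resize(cc["img"][y0:y1,x0:x1],None,fx=4,fy=4,interpolation=cv2.INTER_CUBIC)
    for u in proj(cc,circ([*P0,yaw,0],.1)):
        p=tuple(int(round(v)) for v in ((u-[x0,y0]+.5)*4)); cv2.circle(im,p,0,(0,0,255),-1)
    cv2.imwrite(f"pics/{n}o.png",im)
E
```

```text
change on wheel since s16: 64 bystanders vs start: [np.float64(0.69), np.float64(0.7), np.float64(8.07)]
```

View pics/s17o.png

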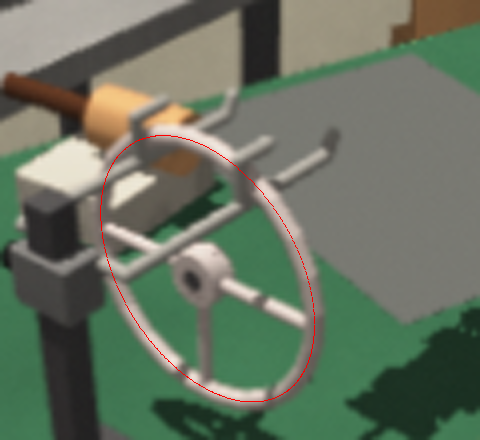

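View pics/w17o.png

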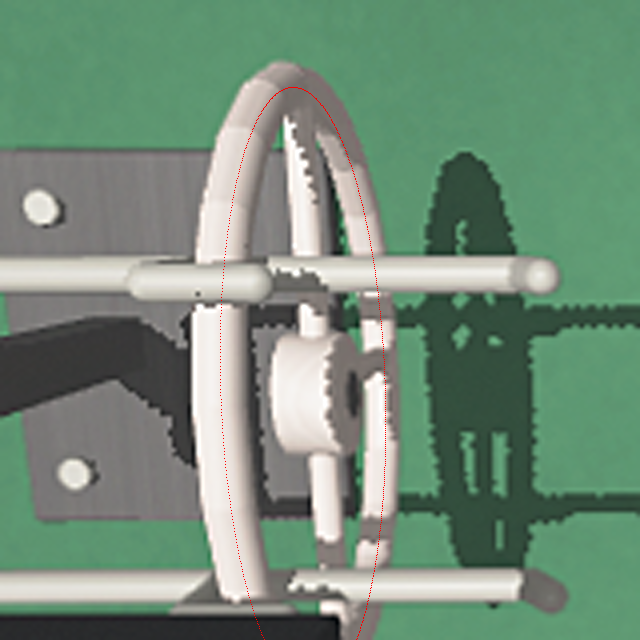

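Call:
play_rows --series '[0, 0, 0, 0, 0, 0, 0, 0, 0, 0, 0, 0, 0, 0, 0, 0, 0, 0, 0, 0]'

```text
time_s: 26.85
tcp_pos: [0.4148, -0.2501, 0.4463]
eef_rot: [-22.5, 90.0, 174.7]
contact_force: [0.7, -0.2, -0.1]
gripper_width: 0.0394
```

```bash
python3 - <<'E'
from h import *
a=load("s17")["img"].astype(int); c=snap("scene","s18")
d=np.abs(a-c["img"])[70:160,195:275];print(d.max(),d.mean()); crop("s18",262,150,335,215,8,"s18v")
crop("s1",262,150,335,215,8,"s1t")
cv2.imwrite("pics/cmp.png",cv2.resize(np.hstack([cv2.imread("pics/s1t.png"),cv2.imread("pics/s18v.png")]),(780,350)))
E
```

```text
3 0.5416203703703704
```

View pics/cmp.png

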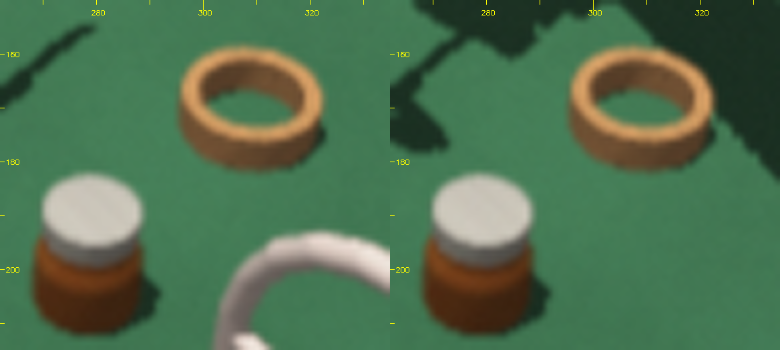

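The wheel isn't moving, and the jar (280,190) and tape roll (308,168) are where they started. Handing in.

```bash
python3 -c "
from plant import *
print(close_job())"
```

```text
the job is handed in; nothing more can be done
None
```

The handwheel is hanging at rest on both prongs of the J-hook stand, under the lips and against the shoulders. The job was handed in at about 27 s.

- **Lift and set-down:** I gripped the wheel by the top of its rim, lifted it clear of the rack and passed it over the prong tips. I set it down in the open part, about 53 mm out from the shoulders; the stand load peaked at about 10 N there.
- **Slide and press:** It slid home with only 1–3 N resting on the prongs. The rim met the shoulders 7.1–7.5 mm out, where 7 mm was expected. I held 11–13 N against them for over a second, then eased off to about 3 N and let go. The highest force read on the stand was about 15 N.
- **Last checks:** The wheel was still between two pictures 0.4 s apart, and its outline fits the home position to about 1–2 pixels in the scene camera. The glue bottle, jar and tape roll are where they started, and the gripper is well clear, reading about 0 N.
- **Disagreements:**
  - The wrist picture put the rim a few pixels off the model; I put that down to calibration and did not follow it up.
  - Just after letting go, the wheel's lower part shifted by about one pixel as it settled.
  - The force readings did not clearly show how the load was shared between the two prongs.

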